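Put the class paints away and check the kit in

ROBOT

A 6-joint arm with a two-finger parallel gripper is mounted at the origin on the work surface. World frame = base frame: x ahead of the robot, y to its left, z up, the work surface at z = 0. Lengths are in m, angles in rad, forces in N, time in s.
With the tool pointing down it reaches from about 0.35 to 0.85 m from the base axis. Payload 8.1 kg.
Tool frame: the origin (TCP) lies where the fingers leave the gripper's body, on its centre line; the fingertips stand 73 mm ahead of it and the grasp point (between the pads) lies 54 mm ahead of it (env.grip_point_offset is the distance from the TCP to the grasp point, in m); z points along the fingers, y is the direction in which the jaws open and shut (so a half turn about z gives the same grasp; the last joint's range is limited). The gripper opens to 85 mm and grips with 20 to 120 N. Pads are 22 mm wide; open, the fingers measure 114 mm over their backs; the gripper's body (76 mm by 85 mm) begins 54 mm behind the grasp point. The pads swing forward as they close: fully open they stand 13 mm farther back than shut.
Start: joints at [1.017, 0.13, 1.488, -0, 1.523, -0.085], TCP at [0.271, 0.535, 0.304] pointing down, gripper open.
Joint ranges: [-2.96, 2.96], [-0.89, 2.26], [0.02, 2.5], [-1.34, 4.48], [0, 2.73], [-2.66, 2.66]. Speed limits (rad/s): [2.39, 2.39, 2.79, 3.14, 3.14, 3.14].

INTERFACE

Orientations are given as a rotation vector (axis times angle).
In Python, from cell import env gives the robot as it stands.
- The arm moves only by the tool arm_command, never from a script. Its argument "deltas" is one flat list of numbers, 5 for each row, row after row: the shift along the tool's x, y, z in mm, then the turn about the tool's z in degrees, then the closure, from -1 (fully open) to 1 (shut). A call has 1 to 20 rows; each row is the pose to reach, as a shift and turn from the pose commanded when the call began, along the tool's axes at that moment; what a row does not reach only later rows make up. A row lasts 1/8 s, in which the tool goes at most 62.5 mm and 10.7 degrees, less where a joint would pass 70% of its speed; a pose out of reach is approached as far as the arm can. A call with a gripper value outside its range is refused whole. The fingers move at their own pace and stop on an object; the grip force is fixed at half the most. Time passes only in rows, so rows that repeat a pose let the fingers close. It gives the time, the measured TCP pose, the force and the opening at its end, in the units of the state.
- env.state(): the state, without advancing time (a new reading comes with each control period).
- env.capture(name): name is "side" or "top" or "wrist"; returns the picture (480x640x3 uint8, blue, green, red); there is no depth.
- env.camera_info(name): a dict with "K" (3x3 intrinsics, pixels), "k1" (the pictures are not rectified: a ray, as slopes to the right and down, at radius r is drawn at 1 + k1 r^2 times it, then the intrinsics apply), "world_to_cam" (4x4, takes a point from world to camera coordinates). Camera axes: x right, y up, looking along -z (the intrinsics and any distortion apply to the point x, -y, -z); pixel columns grow to the right and rows downward; lengths in m; the calibration is good to about 2 mm. A picture is of the moment at which its call begins: read the wrist's pose just before it. camera_info takes no time and is no camera call; for the wrist camera it gives the pose at the moment of the call.
- env.hand_in(): hands the job in, once; it reports no verdict.
Trained networks look in the newest picture that a camera, given by its name, has taken for a name from the list of things; names that differ only in an ending like _2 or _b are one class to them, and where a whole thing is asked for, a point or a joint stands for the part that bears it (a point fixed in the world has none). Each returns a list of dicts, best first, with "confidence" (0 to 1); they miss things now and then, are a little off and sometimes report something else, mostly with a low value. They report only what shows in the picture. A call takes as long as a camera call.
- env.find_in(camera, label): "point" ([column, row] in pixels, amid what is visible of it).
The state is a dict: "t": time; "joints": joint angles; "qvel": joint speeds; "joint_torque": joint torques, N m; "position": TCP position; "orientation": TCP orientation; "ft_force": force on the tool from outside, world axes, zero at the start; "wrist_torque": the same for the moment, N m; "opening": opening from 0.0 (shut) to 1.0 (fully open).
Only numpy, scipy, OpenCV 4.12 (cv2) and the standard library are available. Lean on these libraries where they do the work, as an engineer would, in place of code of your own. Each camera call takes 0.05 s, during which the arm holds its last target.

TASK

The painting class is over: put every paint tin that is on the table into the slot of its own colour in the rack, standing upright on the slot's floor. Then check the kit in: take the scanner from its cradle, hold it level and steady for two seconds with its reading window 5 to 10 cm straight above the middle of the barcode tag and its length along the tag's long side, and lay it back in its cradle. Last, press the yellow, then the blue, then the green key on the keypad, one at a time and right down, never the red one, and leave the other things on the table undisturbed.

Things in the scene. Friction and masses are not known exactly. Their poses are not given: they have to be found in the camera images.
- tin_red: red rectangular paint tin, upright: 64 mm along its x, 44 mm along its y, 70 mm tall, with a white cap (22 mm across, 9 mm tall) on top; about 160 g, half full, its weight low down (centre of mass 22 mm up). Origin: centre of the underside. It turns up on only some days (None from the start: not there at all).
- tin_yellow: yellow rectangular paint tin, upright: 64 mm along its x, 44 mm along its y, 70 mm tall, with a white cap (22 mm across, 9 mm tall) on top; about 160 g, half full, its weight low down (centre of mass 22 mm up). Origin: centre of the underside. It turns up on only some days (None from the start: not there at all).
- tin_blue: blue rectangular paint tin, upright: 64 mm along its x, 44 mm along its y, 70 mm tall, with a white cap (22 mm across, 9 mm tall) on top; about 160 g, half full, its weight low down (centre of mass 22 mm up). Origin: centre of the underside. It turns up on only some days (None from the start: not there at all).
- tin_green: green rectangular paint tin, upright: 64 mm along its x, 44 mm along its y, 70 mm tall, with a white cap (22 mm across, 9 mm tall) on top; about 160 g, half full, its weight low down (centre of mass 22 mm up). Origin: centre of the underside. It turns up on only some days (None from the start: not there at all).
- slot_red: the red tin's slot: fixed grey open box, red floor and end tabs, 86 mm along its x, 66 mm along y, walls 4 mm thick, 34 mm high from its underside (inside 78 x 58 mm); floor 4 mm above the origin (centre of the underside). The slots stand in a row along y, 80 mm apart, in varying order, on an 8 mm board. The tin stands with its long side along the slot's, either way round.
- slot_yellow: the yellow tin's slot: fixed grey open box, yellow floor and end tabs, 86 mm along its x, 66 mm along y, walls 4 mm thick, 34 mm high from its underside (inside 78 x 58 mm); floor 4 mm above the origin (centre of the underside). The slots stand in a row along y, 80 mm apart, in varying order, on an 8 mm board. The tin stands with its long side along the slot's, either way round.
- slot_blue: the blue tin's slot: fixed grey open box, blue floor and end tabs, 86 mm along its x, 66 mm along y, walls 4 mm thick, 34 mm high from its underside (inside 78 x 58 mm); floor 4 mm above the origin (centre of the underside). The slots stand in a row along y, 80 mm apart, in varying order, on an 8 mm board. The tin stands with its long side along the slot's, either way round.
- slot_green: the green tin's slot: fixed grey open box, green floor and end tabs, 86 mm along its x, 66 mm along y, walls 4 mm thick, 34 mm high from its underside (inside 78 x 58 mm); floor 4 mm above the origin (centre of the underside). The slots stand in a row along y, 80 mm apart, in varying order, on an 8 mm board. The tin stands with its long side along the slot's, either way round.
- scanner: hand scanner in its cradle: orange handle 34 mm wide (along y) from x = -68 to +26 mm and white head 50 mm wide from x = +26 to +68 mm, both 44 mm tall; 180 g, centre of mass about x = +8 mm. Origin: centre of the underside. The reading window, under the head, looks straight down; its centre is at x = +47 mm, level with the underside.
- cradle: the scanner's cradle: fixed black open-topped tray, 154 mm along its x, 66 mm along its y, walls 4 mm thick and 18 mm high from its underside, 146 x 58 mm inside; the floor's top is 4 mm above the origin (centre of the underside). The scanner lies in it lengthwise, either way round.
- tag: kit tag: white barcode plate fixed flat on the table, 100 mm along its x (its long side, across which the black bars follow one another), 64 mm along its y, 4 mm thick, an orange edge at +y. Origin: centre of the underside; the barcode's middle is straight above it on the top face.
- key_red_top (a point): centre of the top face of the red key (30 mm across), one of four round spring keys in a square, 56 mm apart, on the check-in keypad, a fixed grey slab 125 x 125 mm and 16 mm high; which colour is where varies. The axes are the keypad's: x and y along its sides, z up.
- key_red (a joint): travel of the red key in m: 0 up, 0.006 fully down (spring; fully down takes 4 N); it counts as pressed beyond 0.004 and springs back by itself
- key_yellow_top (a point): centre of the top face of the yellow key (30 mm across), one of four round spring keys in a square, 56 mm apart, on the check-in keypad, a fixed grey slab 125 x 125 mm and 16 mm high; which colour is where varies. The axes are the keypad's: x and y along its sides, z up.
- key_yellow (a joint): travel of the yellow key in m: 0 up, 0.006 fully down (spring; fully down takes 4 N); it counts as pressed beyond 0.004 and springs back by itself
- key_blue_top (a point): centre of the top face of the blue key (30 mm across), one of four round spring keys in a square, 56 mm apart, on the check-in keypad, a fixed grey slab 125 x 125 mm and 16 mm high; which colour is where varies. The axes are the keypad's: x and y along its sides, z up.
- key_blue (a joint): travel of the blue key in m: 0 up, 0.006 fully down (spring; fully down takes 4 N); it counts as pressed beyond 0.004 and springs back by itself
- key_green_top (a point): centre of the top face of the green key (30 mm across), one of four round spring keys in a square, 56 mm apart, on the check-in keypad, a fixed grey slab 125 x 125 mm and 16 mm high; which colour is where varies. The axes are the keypad's: x and y along its sides, z up.
- key_green (a joint): travel of the green key in m: 0 up, 0.006 fully down (spring; fully down takes 4 N); it counts as pressed beyond 0.004 and springs back by itself
- water_tub: bystander: clear plastic water tub, 80 mm across, 100 mm tall. Origin: centre of the underside.
- mix_bowl: bystander: white mixing bowl, 100 mm across, 40 mm tall. Origin: centre of the underside.
- glue_bottle: bystander: white glue bottle with an orange cap, 56 mm across, 130 mm tall. Origin: centre of the underside.
- orange_pot: bystander: small orange paint pot, 48 mm across, 45 mm tall. Origin: centre of the underside.
- varnish_jar: bystander: amber jar, 60 mm across, 85 mm tall. Origin: centre of the underside.

How it is judged:
By the outcome, as a careful person would: the job done as asked, in the order asked, and still so for the second after the job is handed in, with the robot touching nothing.
Of tin_red, tin_yellow, tin_blue, tin_green only 2 to 4 are there at a start; the rules pass over those that are not, and their reading is None.
At some moment in a run one of tin_red, tin_yellow, tin_blue, tin_green may be knocked a few centimetres aside while the robot is not near it.
It also fails if it takes over 210 s, if anything falls off the work surface, if the arm or the gripper's body presses on something with over 40 N, if the wrist force passes 120 N, or if a joint passes its speed limit or range.

## Working session

There is one attempt and no reset: what is moved stays moved. The work goes in short steps, Python scripts to look and compute and a tool call to move; the robot and the scene stay as the last step left them, time stands still between calls to the robot, and variables do not carry over. Pictures are saved under pics/ and viewed, and the job is handed in when it is done.

Besides the shell and the picture viewer there is one more tool, called after "Call:" by a JSON object that holds its "api" and its "payload", one argument or row to a line. arm_command: Moves the arm, as the interface text tells. Its arguments: {"type":"object","properties":{"deltas":{"type":"array"}},"required":["deltas"]}

```bash
ls; mkdir -p pics; python3 - <<'E'
from cell import env
import cv2
s=env.state(); print(s)
for n in ("top","side","wrist"):
    im=env.capture(n); cv2.imwrite(f"pics/{n}0.png",im)
    c=env.camera_info(n); print(n,c)
print(env.grip_point_offset)
E
```

```text
pics
{'t': 0.0, 'joints': array([ 1.01661155e+00,  1.31123147e-01,  1.48927247e+00, -3.70818567e-06,
        1.52298878e+00, -8.53787019e-02]), 'qvel': array([-0.00093317, -0.00216855,  0.00081574,  0.00108694, -0.0001639 ,
        0.00066238]), 'joint_torque': array([-2.51563026e-03, -5.69383264e+01, -5.00552559e+01, -4.25537492e-04,
        1.47849019e-02, -3.02324872e-05]), 'position': array([0.27084637, 0.53493111, 0.30287075]), 'orientation': array([-7.29543275e-01, -3.05513457e+00,  2.67314253e-03]), 'ft_force': array([0.03131388, 0.14800207, 1.26236319]), 'wrist_torque': array([-0.03421589, -0.05665151,  0.03099319]), 'opening': 0.998438250209105}
top {'K': array([[505.41663956,   0.        , 321.4247541 ],
       [  0.        , 505.41663956, 235.0287183 ],
       [  0.        ,   0.        ,   1.        ]]), 'k1': 0.05054454140293786, 'world_to_cam': array([[-0.00181267, -0.9996522 ,  0.02630946, -0.03300421],
       [ 0.98298132,  0.00305177,  0.18368021, -0.54905549],
       [-0.18369662,  0.02619465,  0.98263391, -0.97050404],
       [ 0.        ,  0.        ,  0.        ,
[... 331 characters left out ...]
9, -0.25754965],
       [-0.40396409, -0.56557415,  0.71898463, -0.8853519 ],
       [ 0.        ,  0.        ,  0.        ,  1.        ]])}
wrist {'K': array([[346.76474733,   0.        , 317.8913728 ],
       [  0.        , 346.76474733, 235.30871514],
       [  0.        ,   0.        ,   1.        ]]), 'k1': -0.05718905111819816, 'world_to_cam': array([[ 4.52552178e-01,  8.91737657e-01, -6.90570593e-04,
        -5.99201124e-01],
       [-8.59347254e-01,  4.35907134e-01, -2.67408428e-01,
         3.39878261e-02],
       [-2.38157141e-01,  1.21609706e-01,  9.63583030e-01,
        -3.75653051e-01],
       [ 0.00000000e+00,  0.00000000e+00,  0.00000000e+00,
         1.00000000e+00]])}
0.0539
```

View pics/top0.png

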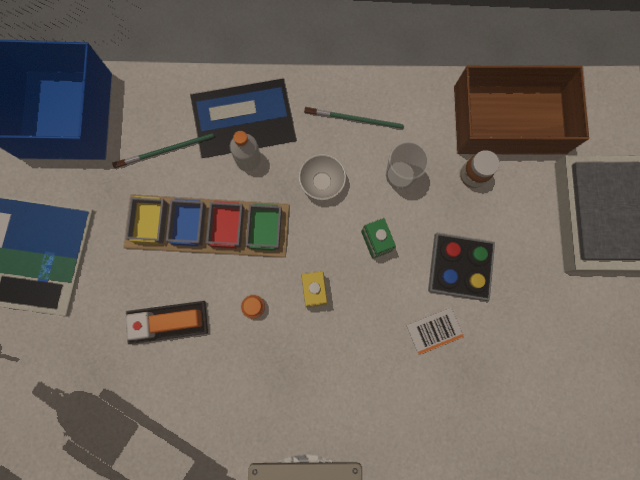

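View pics/side0.png

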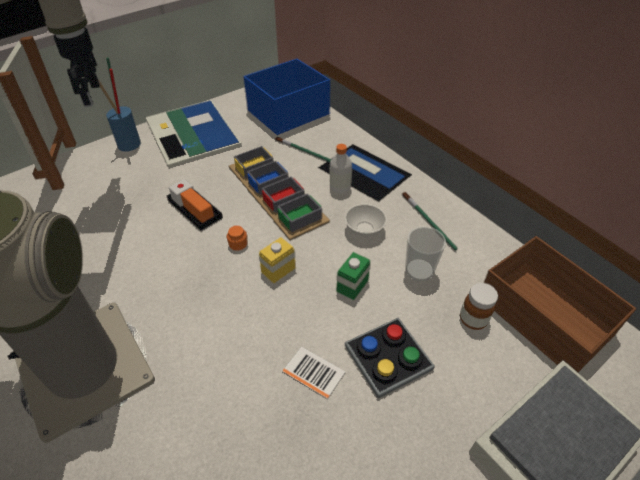

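View pics/wrist0.png

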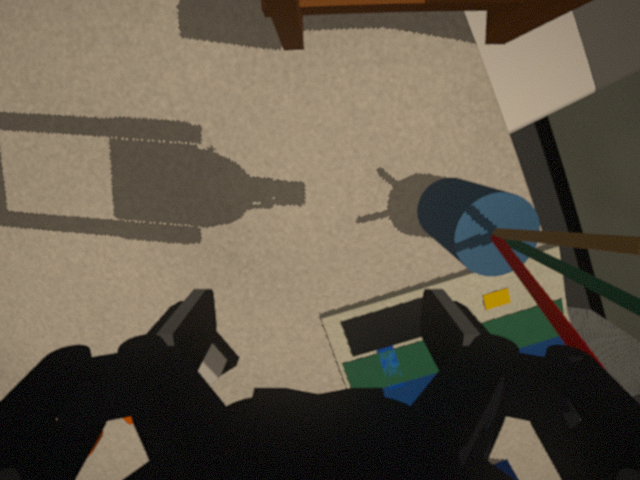

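Top view: only the yellow tin (~315,289) and the green tin (~380,238) are there. The slots from left to right are Y, B, R, G at ~(147–265, 225). The scanner is in its cradle at (165,322) with its head to the left, the tag is at (435,330) and the keypad at (463,266).

```bash
cat > h.py <<'E'
import numpy as np, cv2
from cell import env
from scipy.spatial.transform import Rotation as R
from scipy.optimize import minimize
def ray(ci,px):
    K=ci["K"];k=ci["k1"]
    d=np.array([(px[0]-K[0,2])/K[0,0],(px[1]-K[1,2])/K[1,1]]); u=d.copy()
    for _ in range(30): u=d/(1+k*(u@u))
    T=ci["world_to_cam"]; Rm=T[:3,:3]; c=-Rm.T@T[:3,3]
    v=Rm.T@np.array([u[0],-u[1],-1.0]); return c,v
def at(ci,px,z):
    c,v=ray(ci,px); return c+v*(z-c[2])/v[2]
def proj(ci,P):
    P=np.atleast_2d(P);T=ci["world_to_cam"];K=ci["K"]
    q=P@T[:3,:3].T+T[:3,3]; u=np.c_[q[:,0]/-q[:,2],-q[:,1]/-q[:,2]]
    u=u*(1+ci["k1"]*(u**2).sum(1))[:,None]
    return u*[K[0,0],K[1,1]]+[K[0,2],K[1,2]]
def box(x,y,yaw,L,W,z0,z1):
    c,s=np.cos(yaw),np.sin(yaw);o=[]
    for z in(z0,z1):
        for a,b in((1,1),(1,-1),(-1,-1),(-1,1)):
            dx,dy=a*L/2,b*W/2;o.append([x+c*dx-s*dy,y+s*dx+c*dy,z])
    return np.array(o)
def sil(ci,pts,sc=4):
    p=proj(ci,pts); h=cv2.convexHull((p*16*1).astype(np.int32))
    m=np.zeros((480,640),np.uint8);cv2.fillConvexPoly(m,h,255,cv2.LINE_AA,4);return m.astype(float)/255
def fit(obs,p0,L,W,z0,z1):
    """obs: list of (ci,mask hull 0/1)"""
    def cost(p):
        t=0
        for ci,m in obs:
            s=sil(ci,box(p[0]/1e3,p[1]/1e3,p[2]/20,L,W,z0,z1)); t+=np.abs(s-m).sum()/m.sum()
        return t
    best=None
    for y0 in np.radians([0,30,60,90,120,150]) if p0[2] is None else [p0[2]]:
        r=minimize(cost,[p0[0]*1e3,p0[1]*1e3,y0*20],method="Nelder-Mead",options=dict(initial_simplex=[[p0[0]*1e3+a,p0[1]*1e3+b,y0*20+c] for a,b,c in((0,0,0),(8,0,0),(0,8,0),(0,0,4))],maxiter=300))
        if best is None or r.fun<best.fun: best=r
    return best.x[0]/1e3,best.x[1]/1e3,best.x[2]/20,best.fun
def hull(mask):
    mask=mask.astype(np.uint8)
    n,l,st,_=cv2.connectedComponentsWithStats(mask)
    pts=[]
    for i in range(1,n):
        if st[i,4]>=25: pts.append(np.argwhere(l==i)[:,::-1])
    h=cv2.convexHull(np.concatenate(pts).astype(np.int32)); m=np.zeros(mask.shape,np.uint8); cv2.fillConvexPoly(m,h,1); return m.astype(float)
def tool(s=None):
    s=s or env.state(); return s["position"],R.from_rotvec(s["orientation"]).as_matrix()
E
python3 - <<'E'
from h import *
for cam in("top","side"):
    env.capture(cam)
    ci=env.camera_info(cam)
    print(cam)
    for n,z in [("tin_red",.04),("tin_yellow",.07),("tin_blue",.04),("tin_green",.07),("slot_red",.012),("slot_yellow",.012),("slot_blue",.012),("slot_green",.012),("scanner",.04),("cradle",.0),("tag",.004),("key_red_top",.025),("key_yellow_top",.025),("key_blue_top",.025),("key_green_top",.025),("water_tub",.05),("mix_bowl",.02),("glue_bottle",.06),("orange_pot",.04),("varnish_jar",.05)]:
        d=env.find_in(cam,n)[:2]
        print(n,[(np.round(e["point"]).astype(int).tolist(),round(e["confidence"],2),np.round(at(ci,e["point"],z)[:2],3).tolist()) for e in d])
E
```

```text
top
tin_red [([475, 281], 0.69, [0.457, -0.342])]
tin_yellow [([315, 288], 0.93, [0.44, -0.019]), ([436, 332], 0.41, [0.356, -0.251])]
tin_blue []
tin_green [([379, 239], 0.78, [0.539, -0.147]), ([242, 151], 0.23, [0.719, 0.128])]
slot_red [([225, 224], 0.65, [0.578, 0.169])]
slot_yellow [([146, 222], 0.71, [0.583, 0.332])]
slot_blue [([185, 223], 0.83, [0.581, 0.251])]
slot_green [([264, 227], 0.67, [0.573, 0.086]), ([480, 254], 0.33, [0.518, -0.365])]
scanner [([156, 321], 0.56, [0.38, 0.291])]
cradle []
tag [([446, 276], 0.74, [0.471, -0.295]), ([434, 332], 0.73, [0.357, -0.264])]
key_red_top [([452, 250], 0.51, [0.523, -0.303]), ([226, 223], 0.23, [0.578, 0.164])]
key_yellow_top [([478, 280], 0.44, [0.462, -0.353])]
key_blue_top [([446, 273], 0.46, [0.476, -0.289]), ([186, 221], 0.42, [0.582, 0.245])]
key_green_top [([480, 253], 0.69, [0.518, -0.361]), ([252, 308], 0.52, [0.404, 0.106])]
water_tub [([408, 162], 0.71, [0.705, -0.213]), ([479, 252], 0.39, [0.514, -0.352])]
mix_bowl [([324, 177], 0.93, [0.68, -0.039]), ([478, 252], 0.75, [0.52, -0.36])]
glue_bottle [([244, 154], 0.7
[... 629 characters left out ...]
334], 0.61, [0.512, -0.304])]
cradle [([198, 220], 0.86, [0.367, 0.239]), ([391, 332], 0.66, [0.535, -0.285])]
tag [([318, 373], 0.55, [0.365, -0.272])]
key_red_top [([393, 334], 0.72, [0.523, -0.3])]
key_yellow_top [([387, 368], 0.7, [0.465, -0.348])]
key_blue_top [([408, 354], 0.67, [0.515, -0.35])]
key_green_top [([408, 357], 0.58, [0.511, -0.355])]
water_tub [([423, 252], 0.8, [0.702, -0.196]), ([194, 216], 0.44, [0.351, 0.203])]
mix_bowl [([365, 221], 0.67, [0.684, -0.026]), ([369, 344], 0.66, [0.474, -0.287])]
glue_bottle [([343, 175], 0.76, [0.717, 0.106]), ([315, 373], 0.2, [0.344, -0.293])]
orange_pot [([238, 240], 0.7, [0.4, 0.083])]
varnish_jar [([480, 302], 0.97, [0.699, -0.36])]
```

The 0.69 "tin_red" hit lands on the keypad and is false, since neither picture shows a red or blue tin. Next I fit the poses of the tins, slots, scanner, tag and keypad.

```bash
cat > meas.py <<'E'
from h import *
def colmask(im,col,box):
    hsv=cv2.cvtColor(im,cv2.COLOR_BGR2HSV);H,S,V=cv2.split(hsv)
    r={"yellow":(H>18)&(H<36)&(S>130)&(V>60),"green":(H>45)&(H<90)&(S>100)&(V>25),"orange":(H>2)&(H<18)&(S>170)&(V>60)}[col]
    m=np.zeros(r.shape,bool);x0,y0,x1,y1=box;m[y0:y1,x0:x1]=True
    return r&m
def tin(col,guess,cams=("top","side"),ims=None):
    out={}
    for cams_ in [(c,) for c in cams]+([tuple(cams)] if len(cams)>1 else []):
        obs=[]
        for c in cams_:
            im=ims[c] if ims else env.capture(c); ci=env.camera_info(c)
            p=proj(ci,[[guess[0],guess[1],.035]])[0].astype(int); w=45
            m=colmask(im,col,(max(p[0]-w,0),max(p[1]-w,0),p[0]+w,p[1]+w)); obs.append((ci,hull(m)))
        r=fit(obs,(guess[0],guess[1],None),.064,.044,0,.07); out[cams_]=r
        print(col,cams_,np.round([r[0],r[1],np.degrees(r[2]),r[3]],4))
    return out
E
python3 - <<'E'
from meas import *
ims={c:env.capture(c) for c in("top","side")}
tin("yellow",(.435,-.03),ims=ims); tin("green",(.53,-.158),ims=ims)
im=cv2.resize(ims["top"][190:370,100:300],None,fx=4,fy=4,interpolation=cv2.INTER_CUBIC);cv2.imwrite("pics/cropL.png",im[:600])
im=cv2.resize(ims["top"][215:365,400:520],None,fx=4,fy=4,interpolation=cv2.INTER_CUBIC);cv2.imwrite("pics/cropR.png",im)
E
```

```text
yellow ('top',) [ 0.4419 -0.0174  7.028   0.1402]
yellow ('side',) [ 4.416000e-01 -1.510000e-02  1.965167e+02  1.348000e-01]
yellow ('top', 'side') [ 0.4419 -0.017   7.9171  0.286 ]
green ('top',) [ 0.5498 -0.1526 43.8191  0.5026]
green ('side',) [ 0.5463 -0.1471 30.7173  0.1504]
green ('top', 'side') [ 0.5453 -0.1489 30.212   0.6857]
```

View pics/cropL.png

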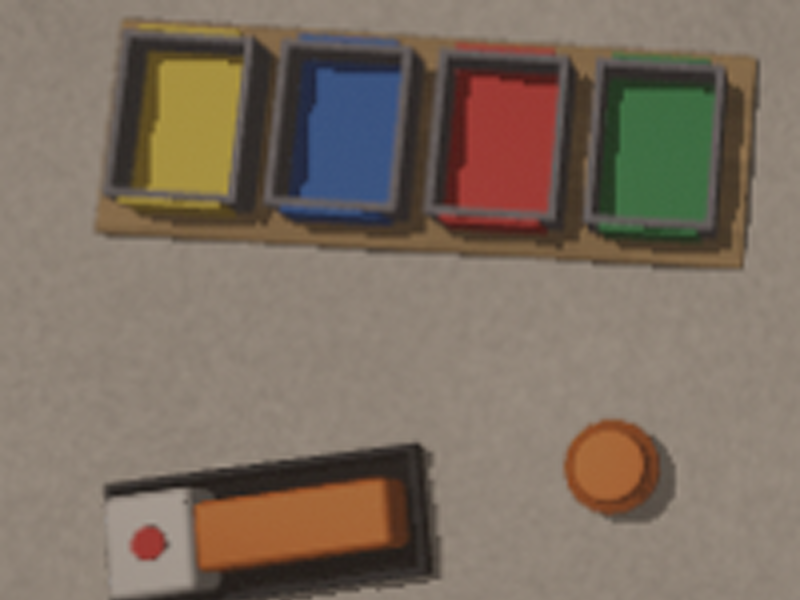

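View pics/cropR.png

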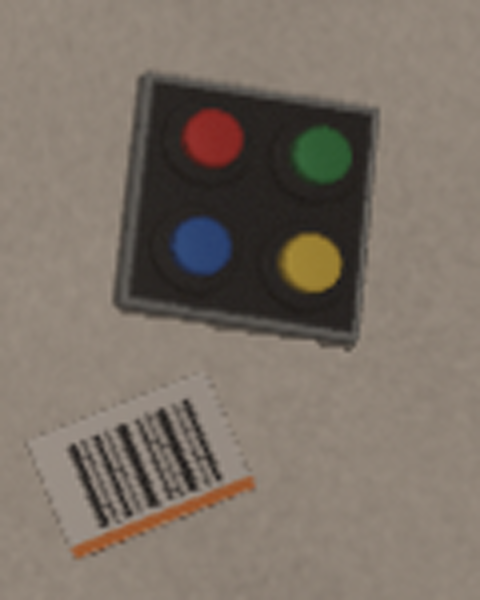

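```bash
python3 - <<'E'
from meas import *
ci=env.camera_info("top")
L=lambda p:(100+p[0]/4-.375,190+p[1]/4-.375)
Rr=lambda p:(400+p[0]/4-.375,215+p[1]/4-.375)
sl={"Y":[(126,34),(252,38),(237,207),(105,197)],"B":[(284,43),(411,48),(398,213),(265,208)],"R":[(442,50),(570,57),(556,220),(428,214)],"G":[(600,60),(723,68),(712,230),(586,228)]}
def q(name,pts,z,f):
    w=np.array([at(ci,f(p),z)[:2] for p in pts]); c=w.mean(0)
    a=w[0]-w[3]; b=w[1]-w[2]; d=a/np.linalg.norm(a)+b/np.linalg.norm(b); e=w[0]-w[1]; f2=w[3]-w[2]
    dd=e+f2
    print(name,np.round(c,4),"yaw from up edges",round(np.degrees(np.arctan2(d[1],d[0])),1),"from left edges-90",round(np.degrees(np.arctan2(dd[1],dd[0]))-90,1),"sizes",np.round([np.linalg.norm(v)*1e3 for v in(a,b,e,f2)],1))
for k in sl:q(k,sl[k],.042,L)
q("board",[(122,18),(757,57),(742,268),(95,233)],.008,L)
q("keypad",[(145,72),(377,107),(355,340),(115,303)],.016,Rr)
q("tag",[(26,440),(206,373),(254,485),(76,555)],.004,Rr)
for n,p in dict(red=(213,138),green=(322,155),blue=(202,246),yellow=(311,263)).items(): print(n,np.round(at(ci,Rr(p),.025),4))
# scanner
q("head",[(107,500),(190,488),(193,590),(112,597)],.048,L)
q("handle",[(195,502),(388,477),(394,545),(197,572)],.048,L)
ims={c:env.capture(c) for c in("top","side")}
for col,g in(("yellow",(.44,-.017)),("green",(.545,-.149))):
  for c in ims:
    cc=env.camera_info(c);p=proj(cc,[[g[0],g[1],.035]])[0].astype(int);w=45
    m=colmask(ims[c],col,(p[0]-w,p[1]-w,p[0]+w,p[1]+w));im=ims[c].copy();im2=im.copy();im2[m]=(255,0,255)
    o=np.hstack([im[p[1]-w:p[1]+w,p[0]-w:p[0]+w],im2[p[1]-w:p[1]+w,p[0]-w:p[0]+w]])
    cv2.imwrite(f"pics/m_{col}_{c}.png",cv2.resize(o,None,fx=2.2,fy=2.2))
a=[cv2.imread(f"pics/m_{x}_{c}.png") for x in("yellow","green") for c in("top","side")]
cv2.imwrite("pics/masks.png",np.vstack([np.hstack(a[:2]),np.hstack(a[2:])]))
E
```

```text
Y [0.5822 0.3243] yaw from up edges -2.5 from left edges-90 -2.9 sizes [84.3 87.5 63.  65.3]
B [0.5779 0.2448] yaw from up edges -2.7 from left edges-90 -2.0 sizes [85.6 85.7 64.1 66.1]
R [0.5745 0.1645] yaw from up edges -2.9 from left edges-90 -2.8 sizes [85.3 84.9 65.3 64.2]
G [0.569  0.0853] yaw from up edges -3.1 from left edges-90 -2.2 sizes [87.5 84.5 63.1 63.5]
board [0.577  0.2052] yaw from up edges -3.2 from left edges-90 -3.2 sizes [114.7 113.6 333.8 333.1]
keypad [ 0.4919 -0.3246] yaw from up edges -9.4 from left edges-90 -8.6 sizes [122.8 122.7 122.1 123.6]
tag [ 0.3601 -0.2658] yaw from up edges 21.5 from left edges-90 20.3 sizes [ 61.8  60.4 100.3  98.9]
red [ 0.5251 -0.3057  0.025 ]
green [ 0.5164 -0.3616  0.025 ]
blue [ 0.4691 -0.2972  0.025 ]
yellow [ 0.4606 -0.3525  0.025 ]
head [0.371 0.323] yaw from up edges 6.3 from left edges-90 6.2 sizes [46.2 48.6 39.3 37.9]
handle [0.3799 0.2555] yaw from up edges 6.5 from left edges-90 7.3 sizes [33.4 32.9 92.5 93.9]
```

View pics/masks.png

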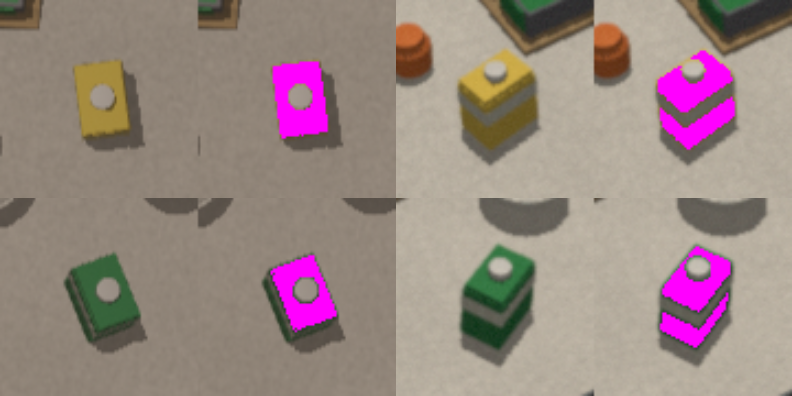

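```bash
cat >> h.py <<'E'
def tri(pairs):
    A=np.zeros((3,3));b=np.zeros(3)
    for ci,px in pairs:
        c,v=ray(ci,px);v=v/np.linalg.norm(v);M=np.eye(3)-np.outer(v,v);A+=M;b+=M@c
    return np.linalg.solve(A,b)
def blob(mask,p,r):
    n,l,st,ce=cv2.connectedComponentsWithStats(mask.astype(np.uint8))
    c=[(st[i,4],i) for i in range(1,n) if np.hypot(*(ce[i]-p))<r]
    i=max(c)[1]; return ce[i],l==i
def go(x,y,z,jaw):
    """jaw: world yaw deg of tool y axis; prints deltas from current"""
    s=env.state();p,Rm=tool(s)
    d=Rm.T@(np.array([x,y,z])-p)*1e3
    j=np.degrees(np.arctan2(Rm[1,1],Rm[0,1]))
    t=-((jaw-j+180)%360-180)
    print("pos",np.round(p,4),"jaw",round(j,1),"| delta mm",np.round(d,1),"turn",round(t,1),"j6 now",round(np.degrees(s["joints"][5]),1),"t",round(s["t"],2),"tilt",np.round(Rm[:,2],3),"F",np.round(s["ft_force"],1))
    return d,t
E
python3 - <<'E'
from meas import *
ims={c:env.capture(c) for c in("top","side")}; ci={c:env.camera_info(c) for c in ims}
def hs(im):return cv2.split(cv2.cvtColor(im,cv2.COLOR_BGR2HSV))
rng={"red":lambda H,S,V:((H<8)|(H>170))&(S>120)&(V>60),"green":lambda H,S,V:(H>45)&(H<90)&(S>100)&(V>40),"blue":lambda H,S,V:(H>100)&(H<130)&(S>120)&(V>50),"yellow":lambda H,S,V:(H>18)&(H<36)&(S>130)&(V>60)}
kp={"red":((453,249),(395,331)),"green":((480,254),(411,355)),"blue":((450,277),(370,344)),"yellow":((478,281),(386,368))}
for k,(a,b) in kp.items():
    pa,ma=blob(rng[k](*hs(ims["top"])),a,12);pb,mb=blob(rng[k](*hs(ims["side"])),b,12)
    print(k,pa.round(1),pb.round(1),tri([(ci["top"],pa),(ci["side"],pb)]).round(4),ma.sum())
# caps
W=lambda H,S,V:(S<45)&(V>120)
for k,a,b in(("yellow",(315,288),(276,247)),("green",(381,235),(354,262))):
    r=[]
    for c,p in(("top",a),("side",b)):
        im=ims[c][p[1]-12:p[1]+13,p[0]-12:p[0]+13];H,S,V=hs(im)
        pc,m=blob((S<60)&(V>110),np.array([12,12]),8);r.append(pc+p-12);print(m.sum(),(pc+p-12).round(1))
    print(k,"cap",tri([(ci["top"],r[0]),(ci["side"],r[1])]).round(4),"top@.079",at(ci["top"],r[0],.079).round(4))
    # top face
    H,S,V=hs(ims["top"]);f=rng[k](H,S,V)&(V>(70 if k=="green" else 60));pc,m=blob(f,np.array(a),15)
    cs=[x for x in cv2.findContours(m.astype(np.uint8),0,1)[0]];cc=max(cs,key=len)[:,0,:].astype(float)
    w=np.array([at(ci["top"],q,.07)[:2] for q in cc])*1e3
    rr=cv2.minAreaRect(w.astype(np.float32));print(k,rr)
E
```

```text
red [452.6 249.1] [394.2 331.3] [ 0.5233 -0.3018  0.0359] 192
green [480.  253.4] [410.8 354.4] [ 0.5144 -0.3574  0.0359] 158
blue [449.9 276.1] [369.1 343.3] [ 0.4678 -0.2935  0.036 ] 168
yellow [477.2 280.2] [385.1 367. ] [ 0.4595 -0.3484  0.0354] 192
90 [314.1 287.6]
64 [275.6 246.5]
yellow cap [ 0.4405 -0.0174  0.0799] top@.079 [ 0.4409 -0.0176  0.079 ]
yellow ((439.9154357910156, -17.53685760498047), (63.704349517822266, 42.6484489440918), 7.440837860107422)
92 [380.6 234.1]
80 [354.  261.9]
green cap [ 0.5458 -0.1484  0.0805] top@.079 [ 0.5462 -0.1487  0.079 ]
green ((544.7211303710938, -147.8267822265625), (60.21494674682617, 42.277008056640625), 20.586881637573242)
```

Measured and consistent with the stated sizes: yellow tin (0.4405, -0.0175) at 7.4° and green tin (0.5455, -0.148) at 20.6°. Both cap tops triangulate to about 0.080, against 0.079 expected. I start with yellow.

```bash
python3 -c "
from h import *
go(.4405,-.0175,.22,97.4)"
```

```text
pos [0.2711 0.5353 0.3039] jaw 63.1 | delta mm [-400.9 -416.6   83.9] turn -34.3 j6 now -4.9 t 2.55 tilt [ 0.  0. -1.] F [ 0.1 -0.2  0.3]
```

Call:
{"api": "arm_command", "payload": {
  "deltas": [-20,-20,0,0,-1,-60,-62,0,-8,-1,-100,-104,10,-16,-1,-140,-146,20,-24,-1,-180,-188,30,-34.3,-1,-220,-230,40,-34.3,-1,-260,-272,50,-34.3,-1,-300,-312,60,-34.3,-1,-340,-352,70,-34.3,-1,-375,-390,78,-34.3,-1,-394,-409,84,-34.3,-1,-401,-416.5,84,-34.3,-1,-401,-416.5,84,-34.3,-1,-401,-416.5,84,-34.3,-1]
}}

```text
t: 4.3
position: [0.4406, -0.0165, 0.2202]
orientation: [-0.205, 3.135, 0.0]
ft_force: [0.5, 0.1, 0.4]
opening: 1.001
```

```bash
python3 -c "
from meas import *
go(.4405,-.0175,.109,97.4)
im=env.capture('wrist');cv2.imwrite('pics/w1.png',im)
ci=env.camera_info('wrist')
print(proj(ci,[[.4405,-.0175,.079],[.4405,-.0175,.0]]), proj(ci,box(.4405,-.0175,np.radians(7.4),.064,.044,0,.07)).round(0).tolist())
im=env.capture('top');cv2.imwrite('pics/t1.png',im)
"
```

```text
pos [ 0.4406 -0.0165  0.2202] jaw 97.5 | delta mm [  0.3  -1.  111.2] turn 0.1 j6 now -106.3 t 4.3 tilt [ 0.  0. -1.] F [0.5 0.1 0.4]
[[316.90194872 249.10831818]
 [317.14182104 220.66507693]] [[342.0, 256.0], [292.0, 256.0], [291.0, 183.0], [344.0, 183.0], [349.0, 290.0], [285.0, 290.0], [282.0, 197.0], [352.0, 197.0]]
```

View pics/w1.png

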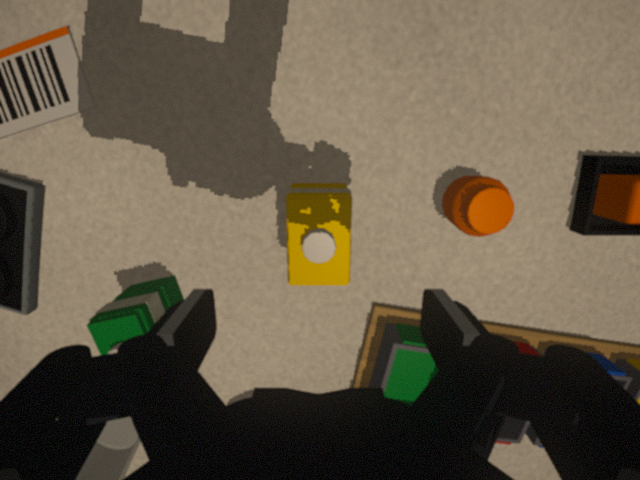

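The wrist picture puts the yellow cap at (318,246), against a predicted (317,249). It is aligned, so I descend, close and lift.

Call:
{"api": "arm_command", "payload": {
  "deltas": [0,-1,30,0,-1,0,-1,65,0,-1,0,-1,95,0,-1,0,-1,111,0,-1,0,-1,111,0,-1,0,-1,111,0,1,0,-1,111,0,1,0,-1,111,0,1,0,-1,111,0,1,0,-1,111,0,1,0,-1,111,0,1,0,-1,111,0,1,0,-1,111,0,1]
}}

```text
t: 6.02
position: [0.4419, -0.0186, 0.1103]
orientation: [-0.203, 3.132, -0.001]
ft_force: [-0.3, 1.7, 6.4]
opening: 0.505
```

```bash
python3 -c "
from meas import *
print(env.state()['opening'])
go(.5822,.3243,.24,87)"
```

```text
0.504630035405989
pos [ 0.4419 -0.0186  0.1103] jaw 97.4 | delta mm [-183.8  321.8 -129.4] turn 10.4 j6 now -106.5 t 6.03 tilt [ 0.003 -0.    -1.   ] F [-0.3  1.7  6.4]
```

Call:
{"api": "arm_command", "payload": {
  "deltas": [0,0,-30,0,1,0,0,-80,0,1,-15,25,-120,0,1,-40,70,-130,4,1,-70,120,-130,8,1,-100,172,-130,10.4,1,-128,222,-130,10.4,1,-154,268,-130,10.4,1,-174,303,-130,10.4,1,-183,319,-130,10.4,1,-184,322,-130,10.4,1,-184,322,-130,10.4,1,-184,322,-130,10.4,1]
}}

```text
t: 7.65
position: [0.5814, 0.3237, 0.239]
orientation: [-0.083, -3.14, 0.0]
ft_force: [-0.2, -0.0, -1.5]
opening: 0.507
```

```bash
python3 -c "
from meas import *
print(env.state()['opening'])
go(.5822,.3243,.122,87)
im=env.capture('wrist');cv2.imwrite('pics/w2.png',im)
im=env.capture('top');cv2.imwrite('pics/t2.png',im)
im=env.capture('side');cv2.imwrite('pics/s2.png',im)
"
```

```text
0.5070453080790901
pos [0.5814 0.3237 0.239 ] jaw 87.0 | delta mm [ -0.8   0.7 117. ] turn -0.0 j6 now -62.3 t 7.65 tilt [-0. -0. -1.] F [-0.2 -0.  -1.5]
```

View pics/w2.png

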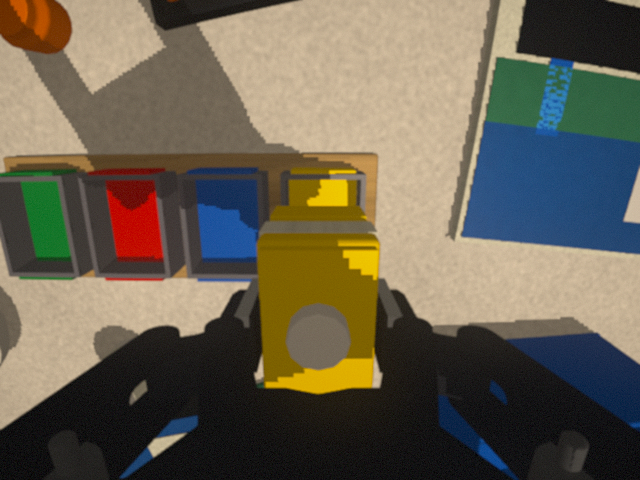

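View pics/s2.png

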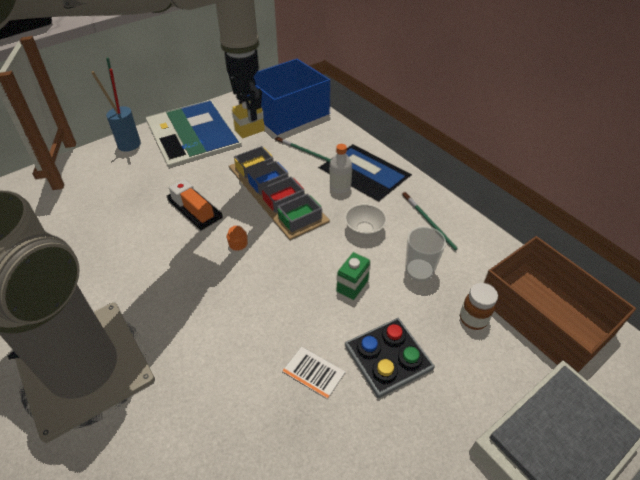

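```bash
python3 -c "
from meas import *
ci=env.camera_info('wrist')
print(at(ci,(319,336),.208), 'slot corner', [at(ci,p,.042).round(4).tolist() for p in [(282,171),(366,171),(182,173),(268,171)]])
print(proj(ci,box(.5822,.3243,np.radians(-3),.086,.066,.042,.042)).round(0)[:4].tolist())
"
```

```text
[0.57547155 0.32423606 0.208     ] slot corner [[0.536, 0.2989, 0.042], [0.5394, 0.3623, 0.042], [0.5331, 0.2224, 0.042], [0.5354, 0.2883, 0.042]]
[[359.0, 279.0], [279.0, 279.0], [275.0, 173.0], [362.0, 173.0]]
```

```bash
python3 -c "
from meas import *
ci=env.camera_info('wrist')
print(-ci['world_to_cam'][:3,:3].T@ci['world_to_cam'][:3,3])
for z in (.196,.199,.202):
  print(z,[at(ci,p,z).round(4).tolist() for p in [(260,239),(379,239),(262,387),(376,387)]], at(ci,(319,336),z+.009).round(4))
im=cv2.imread('pics/w2.png');
for dx in (0,-.004):
  for q in proj(ci,box(.5814+dx,.3237,np.radians(-3),.064,.044,.13,.2)): cv2.circle(im,tuple(int(round(v)) for v in q),2,(255,0,255) if dx==0 else (0,255,255),-1)
cv2.imwrite('pics/w2b.png',im[150:420,200:440].repeat(2,0).repeat(2,1))
"
```

```text
[0.51430965 0.3271144  0.30671863]
0.196 [[0.5453, 0.3062, 0.196], [0.5474, 0.3458, 0.196], [0.6041, 0.3009, 0.196], [0.6065, 0.3445, 0.196]] [0.5773 0.3241 0.205 ]
0.199 [[0.5445, 0.3068, 0.199], [0.5465, 0.3453, 0.199], [0.6017, 0.3016, 0.199], [0.604, 0.344, 0.199]] [0.5755 0.3242 0.208 ]
0.202 [[0.5436, 0.3073, 0.202], [0.5456, 0.3447, 0.202], [0.5992, 0.3023, 0.202], [0.6015, 0.3436, 0.202]] [0.5736 0.3243 0.211 ]
```

View pics/w2b.png

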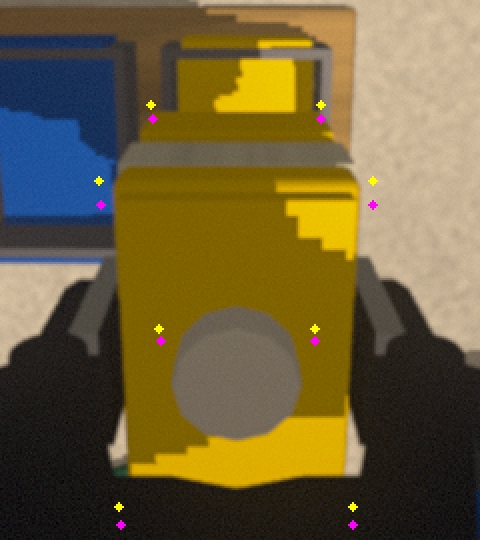

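```bash
python3 -c "
from meas import *
ci=env.camera_info('wrist')
im=cv2.imread('pics/w2.png')
cv2.imwrite('pics/w2c.png',cv2.resize(im[145:295,0:400],None,fx=2,fy=2,interpolation=cv2.INTER_CUBIC))
for n,c in dict(Y=(.5822,.3243),B=(.5779,.2448),R=(.5745,.1645),G=(.569,.0853)).items():
  print(n,proj(ci,box(*c,np.radians(-3),.086,.066,.042,.042)).round(1)[:4].tolist())
"
```

```text
Y [[358.9, 279.0], [278.7, 279.1], [275.2, 173.4], [362.4, 173.3]]
B [[262.2, 278.9], [183.0, 278.7], [171.4, 173.9], [257.3, 173.3]]
R [[166.2, 279.5], [90.3, 278.9], [71.6, 176.3], [153.2, 175.2]]
G [[75.1, 277.3], [4.5, 276.4], [-19.4, 176.6], [55.4, 174.9]]
```

View pics/w2c.png

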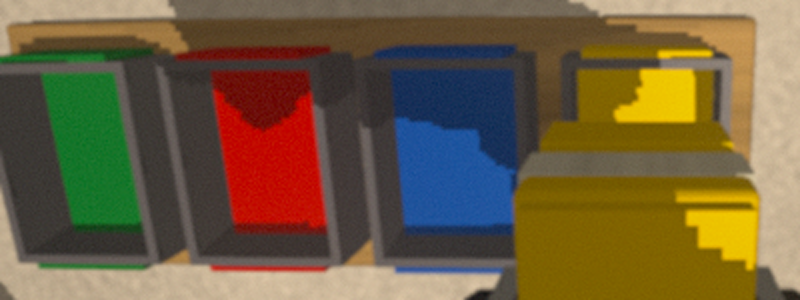

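Call:
{"api": "arm_command", "payload": {
  "deltas": [-1,2,30,0,1,-2,3,60,0,1,-2,3,75,0,1,-2,3,78,0,1,-2,3,78,0,1]
}}

```text
t: 8.43
position: [0.5842, 0.3277, 0.162]
orientation: [0.081, 3.139, 0.001]
ft_force: [0.1, -0.3, -0.7]
opening: 0.504
```

```bash
python3 -c "
from meas import *
go(.5835,.3260,.122,87)
im=env.capture('wrist');cv2.imwrite('pics/w3.png',im)
im=env.capture('side')
cv2.imwrite('pics/s3.png',cv2.resize(im[90:210,190:350],None,fx=4,fy=4,interpolation=cv2.INTER_CUBIC))
im=env.capture('top');cv2.imwrite('pics/t3.png',cv2.resize(im[170:290,90:250],None,fx=4,fy=4,interpolation=cv2.INTER_CUBIC))
"
```

```text
pos [0.5842 0.3277 0.162 ] jaw 87.0 | delta mm [ 0.6 -1.7 40. ] turn 0.0 j6 now -62.1 t 8.43 tilt [ 0.001  0.001 -1.   ] F [ 0.1 -0.3 -0.7]
```

View pics/w3.png

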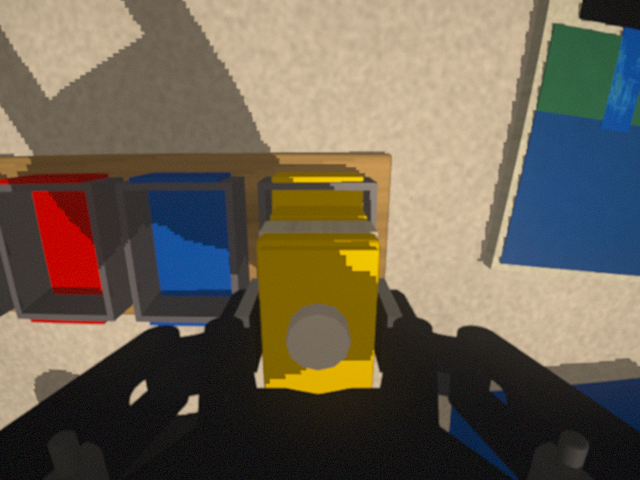

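View pics/s3.png

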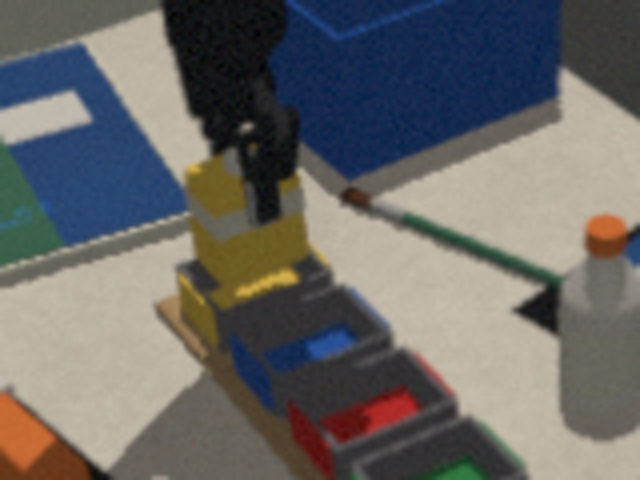

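View pics/t3.png

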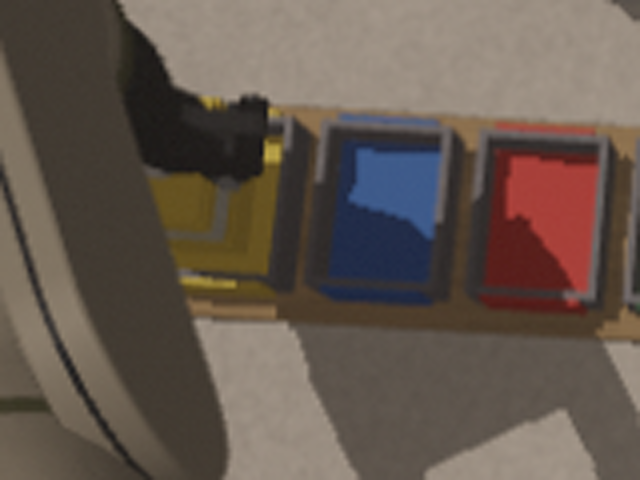

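Wrist view: the tin (columns 260–379) is centred between the slot walls (260–377). I lower it the rest of the way.

Call:
{"api": "arm_command", "payload": {
  "deltas": [0,-0.5,15,0,1,0,-0.5,26,0,1,0,-0.5,32,0,1,0,-0.5,36,0,1,0,-0.5,36,0,1]
}}

```text
t: 9.2
position: [0.5835, 0.327, 0.1244]
orientation: [-0.081, -3.14, 0.001]
ft_force: [0.8, 0.1, -1.6]
opening: 0.505
```

Call:
{"api": "arm_command", "payload": {
  "deltas": [0,0,1,0,1,0,0,2,0,1,0,0,2,0,1]
}}

```text
t: 9.57
position: [0.5837, 0.3271, 0.1231]
orientation: [0.081, 3.14, 0.0]
ft_force: [0.8, 0.2, -2.0]
opening: 0.505
```

Call:
{"api": "arm_command", "payload": {
  "deltas": [0,0,1,0,1,0,0,2,0,1,0,0,2,0,1]
}}

```text
t: 9.95
position: [0.584, 0.3273, 0.1224]
orientation: [0.081, 3.14, 0.001]
ft_force: [-3.2, -1.0, 7.4]
opening: 0.498
```

Contact: the vertical force rose from -2 to +7 N at TCP z 0.1224, which is the expected floor height. I release, rise and look.

Call:
{"api": "arm_command", "payload": {
  "deltas": [0,0,-0.5,0,0.6,0,0,-0.5,0,0.2,0,0,-0.5,0,-0.2,0,0,-0.5,0,-0.6,0,0,-0.5,0,-1,0,0,-0.5,0,-1,0,0,-0.5,0,-1,0,0,-20,0,-1,0,0,-60,0,-1,0,0,-105,0,-1,0,0,-130,0,-1,0,0,-130,0,-1]
}}

```text
t: 11.45
position: [0.5852, 0.3278, 0.2561]
orientation: [0.081, 3.134, 0.005]
ft_force: [-0.2, -0.1, 0.7]
opening: 1.0
```

```bash
python3 -c "
from meas import *
go(.5455,-.148,.25,110.6)
im=env.capture('wrist');cv2.imwrite('pics/w4.png',im)
im=env.capture('side');cv2.imwrite('pics/s4.png',im)
"
```

```text
pos [0.5852 0.3278 0.2561] jaw 87.0 | delta mm [  15.2 -477.2    4.3] turn -23.6 j6 now -62.2 t 11.45 tilt [ 0.007  0.003 -1.   ] F [-0.2 -0.1  0.7]
```

View pics/w4.png

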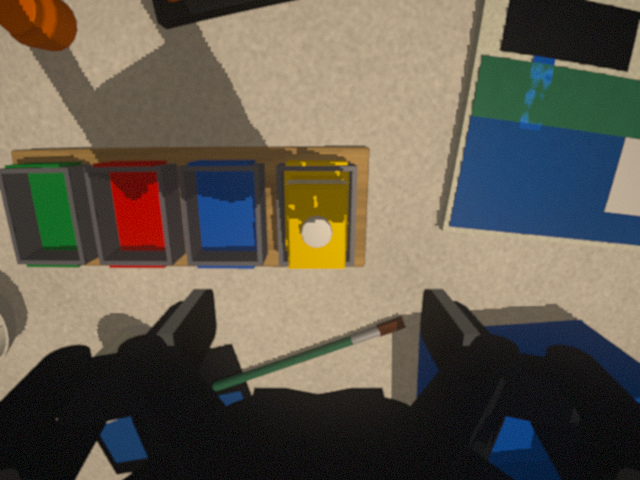

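View pics/s4.png

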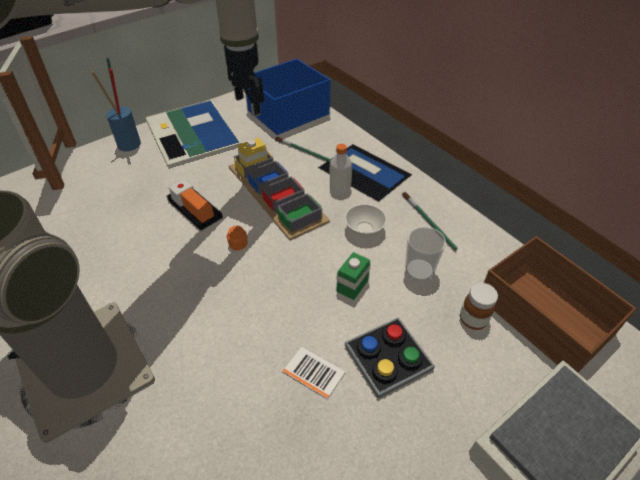

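Call:
{"api": "arm_command", "payload": {
  "deltas": [0,-25,0,0,-1,0,-70,0,-4,-1,3,-120,0,-8,-1,6,-170,0,-12,-1,9,-220,0,-16,-1,12,-270,0,-20,-1,15,-320,0,-23.6,-1,15,-370,0,-23.6,-1,15,-415,0,-23.6,-1,15,-450,2,-23.6,-1,15,-471,4,-23.6,-1,15,-477,4,-23.6,-1,15,-477,4,-23.6,-1,15,-477,4,-23.6,-1]
}}

```text
t: 13.3
position: [0.5442, -0.1474, 0.2469]
orientation: [-0.565, 3.09, 0.001]
ft_force: [0.1, 0.4, -0.2]
opening: 0.998
```

```bash
python3 -c "
from meas import *
go(.5455,-.148,.109,110.6)
im=env.capture('wrist');cv2.imwrite('pics/w5.png',im)
ci=env.camera_info('wrist')
print(proj(ci,[[.5455,-.148,.079]]).round(0), proj(ci,box(.5455,-.148,np.radians(20.6),.064,.044,0.07,.07))[:4].round(0).tolist())
"
```

```text
pos [ 0.5442 -0.1474  0.2469] jaw 110.7 | delta mm [ -1.   -1.1 137.9] turn 0.1 j6 now -131.1 t 13.3 tilt [-0.  0. -1.] F [ 0.1  0.4 -0.2]
[[317. 239.]] [[346.0, 277.0], [288.0, 277.0], [286.0, 192.0], [348.0, 192.0]]
```

View pics/w5.png

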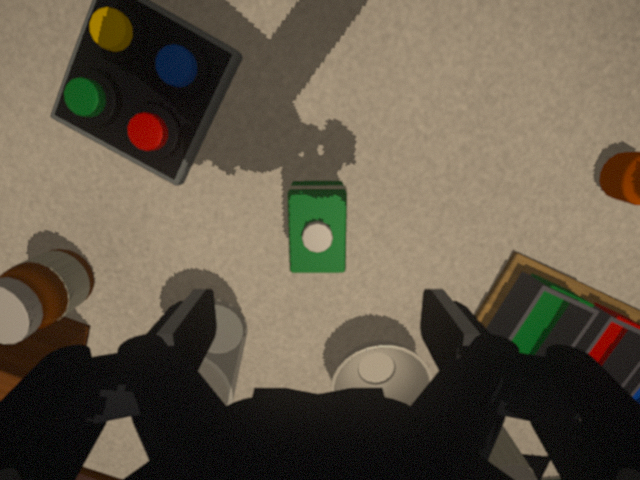

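Call:
{"api": "arm_command", "payload": {
  "deltas": [-0.5,0,30,0,-1,-1,-1,75,0,-1,-1,-1,115,0,-1,-1,-1,137,0,-1,-1,-1,138,0,-1,-1,-1,138,0,-0.5,-1,-1,138,0,1,-1,-1,138,0,1,-1,-1,138,0,1,-1,-1,138,0,1,-1,-1,138,0,1,-1,-1,138,0,1,-1,-1,138,0,1]
}}

```text
t: 14.98
position: [0.5465, -0.1495, 0.1108]
orientation: [-0.562, 3.088, -0.002]
ft_force: [0.3, -0.3, 5.4]
opening: 0.501
```

```bash
python3 -c "
from meas import *
go(.569,.0853+.002,.24,87)"
```

```text
pos [ 0.5465 -0.1495  0.1108] jaw 110.6 | delta mm [-104.8  213.5 -129.4] turn 23.6 j6 now -131.1 t 14.97 tilt [ 0.003 -0.001 -1.   ] F [ 0.3 -0.3  5.4]
```

Call:
{"api": "arm_command", "payload": {
  "deltas": [0,0,-30,0,1,0,0,-70,0,1,-10,20,-90,3,1,-30,60,-95,9,1,-54,110,-95,15,1,-76,155,-95,20,1,-95,194,-95,23.6,1,-103,210,-95,23.6,1,-105,213.5,-95,23.6,1,-105,213.5,-80,23.6,1,-105,213.5,-60,23.6,1,-105,213.5,-52,23.6,1,-105,213.5,-52,23.6,1]
}}

```text
t: 16.6
position: [0.5674, 0.087, 0.1592]
orientation: [-0.082, -3.138, 0.001]
ft_force: [-1.7, -0.4, -0.9]
opening: 0.505
```

```bash
python3 -c "
from meas import *
go(.569,.087,.122,87)
im=env.capture('wrist');cv2.imwrite('pics/w6.png',im)
im=env.capture('side')
cv2.imwrite('pics/s6.png',cv2.resize(im[90:240,200:360],None,fx=4,fy=4,interpolation=cv2.INTER_CUBIC))
"
```

```text
pos [0.5674 0.087  0.1592] jaw 87.0 | delta mm [-1.7  0.1 37.2] turn -0.0 j6 now -83.4 t 16.6 tilt [-0.003 -0.    -1.   ] F [-1.7 -0.4 -0.9]
```

View pics/w6.png

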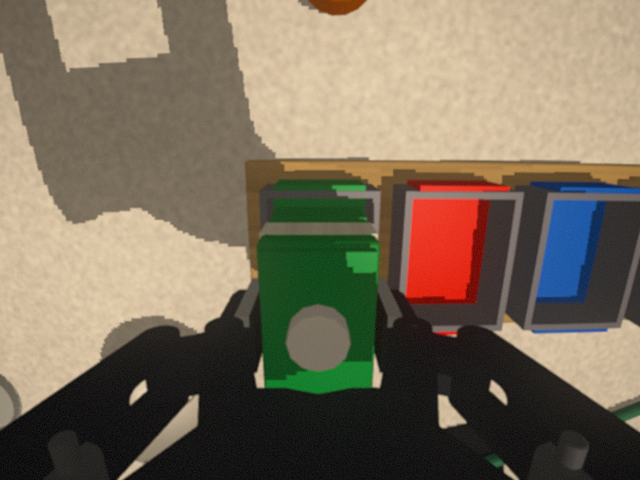

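View pics/s6.png

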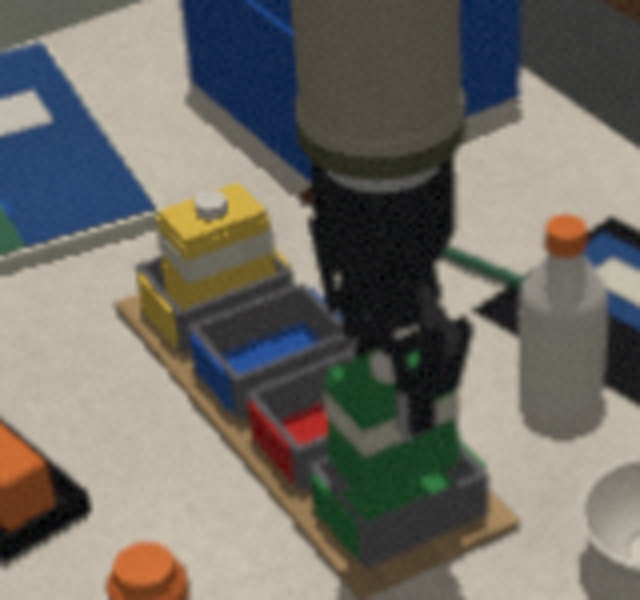

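Call:
{"api": "arm_command", "payload": {
  "deltas": [-2.5,0.5,12,0,1,-2.5,0.5,24,0,1,-2.5,0.5,30,0,1,-2.5,0.5,33.5,0,1,-2.5,0.5,35,0,1,-2.5,0.5,36,0,1,-2.5,0.5,36,0,1]
}}

```text
t: 17.58
position: [0.571, 0.0881, 0.1251]
orientation: [0.081, 3.14, 0.0]
ft_force: [-0.5, -0.7, -2.2]
opening: 0.508
```

Call:
{"api": "arm_command", "payload": {
  "deltas": [0,0,1,0,1,0,0,2,0,1,0,0,3,0,1,0,0,3,0,1]
}}

```text
t: 18.08
position: [0.5711, 0.0881, 0.1229]
orientation: [0.081, 3.14, 0.0]
ft_force: [-3.5, 1.0, 5.7]
opening: 0.504
```

Call:
{"api": "arm_command", "payload": {
  "deltas": [0,0,-0.5,0,0.6,0,0,-0.5,0,0.2,0,0,-0.5,0,-0.2,0,0,-0.5,0,-0.6,0,0,-0.5,0,-1,0,0,-0.5,0,-1,0,0,-0.5,0,-1,0,0,-20,0,-1,0,0,-60,0,-1,0,0,-105,0,-1,0,0,-130,0,-1,0,0,-130,0,-1]
}}

```text
t: 19.58
position: [0.5726, 0.0882, 0.2565]
orientation: [0.081, 3.133, 0.001]
ft_force: [-0.3, 0.1, 0.8]
opening: 1.003
```

```bash
python3 -c "
from meas import *
go(.3762,.2842,.24,7.5)
im=env.capture('wrist');cv2.imwrite('pics/w7.png',im)
im=env.capture('side');cv2.imwrite('pics/s7.png',im)
"
```

```text
pos [0.5726 0.0882 0.2565] jaw 87.0 | delta mm [206.3 185.6  15.2] turn 79.5 j6 now -83.4 t 19.57 tilt [ 0.007  0.    -1.   ] F [-0.3  0.1  0.8]
```

View pics/w7.png

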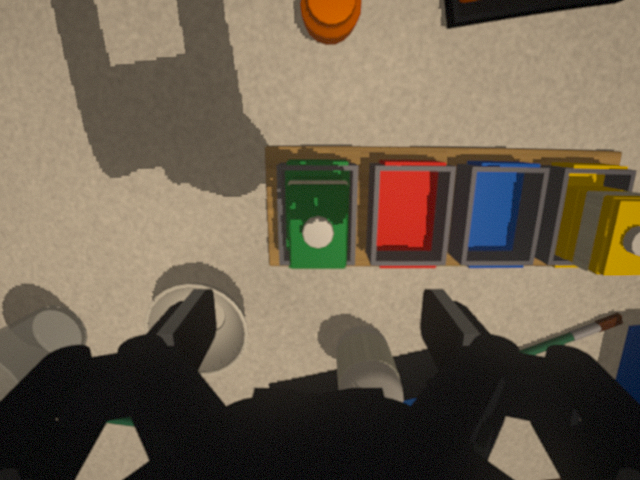

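View pics/s7.png

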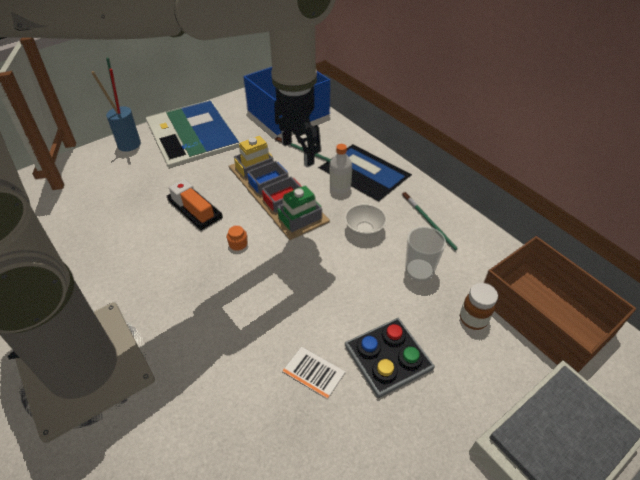

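Both tins are seated in their slots. Next is the scanner.

Call:
{"api": "arm_command", "payload": {
  "deltas": [10,8,0,8,-1,35,30,0,18,-1,70,62,0,28,-1,105,94,0,38,-1,140,126,0,48,-1,170,153,5,58,-1,192,173,10,68,-1,203,183,15,76,-1,206,185.5,15,79.5,-1,206,185.5,15,79.5,-1,206,185.5,15,79.5,-1,206,185.5,15,79.5,-1]
}}

```text
t: 21.18
position: [0.3748, 0.2836, 0.2366]
orientation: [-2.07, -2.363, 0.001]
ft_force: [-0.7, 0.4, -0.9]
opening: 1.003
```

```bash
python3 -c "
from meas import *
go(.3762,.2842,.094,7.5)
im=env.capture('wrist');cv2.imwrite('pics/w8.png',im)
ci=env.camera_info('wrist')
a=np.radians(97.5);c=np.array([.3772,.2763]);u=np.array([np.cos(a),np.sin(a)])
for nm,x0,x1,w in(('handle',-.068,.026,.034),('head',.026,.068,.05)):
  m=c+u*(x0+x1)/2
  print(nm,proj(ci,box(*m,a,x1-x0,w,.048,.048))[:4].round(0).tolist())
print('cradle',proj(ci,box(*c,a,.154,.066,.018,.018))[:4].round(0).tolist())
"
```

```text
pos [0.3748 0.2836 0.2366] jaw 7.6 | delta mm [  0.4   1.5 142.6] turn 0.1 j6 now 23.3 t 21.18 tilt [-0. -0. -1.] F [-0.7  0.4 -0.9]
handle [[297.0, 207.0], [342.0, 207.0], [340.0, 319.0], [299.0, 319.0]]
head [[285.0, 149.0], [354.0, 149.0], [353.0, 207.0], [286.0, 207.0]]
cradle [[278.0, 137.0], [360.0, 137.0], [355.0, 312.0], [283.0, 312.0]]
```

View pics/w8.png

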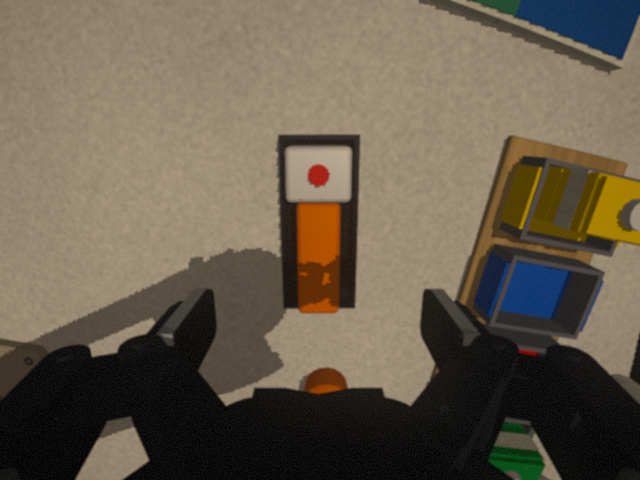

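Handle columns are 297–341 (predicted 297–342), and the rows show a shift of about 1–2 mm towards the head. I descend to TCP z 0.099 so the fingertips stay above the 18 mm cradle walls.

Call:
{"api": "arm_command", "payload": {
  "deltas": [0,1,40,0,-1,-0.5,1.5,85,0,-1,-0.5,1.5,120,0,-1,-0.5,1.5,135,0,-1,-0.5,1.5,138,0,-1,-0.5,1.5,138,0,-1]
}}

```text
t: 21.98
position: [0.3771, 0.2841, 0.1002]
orientation: [2.07, 2.362, 0.003]
ft_force: [-0.8, -0.1, -0.2]
opening: 0.999
```

```bash
python3 -c "
from meas import *
go(.3761,.285,.099,7.5)
im=env.capture('wrist');cv2.imwrite('pics/w9.png',im)
"
```

```text
pos [0.3771 0.2841 0.1002] jaw 7.5 | delta mm [ 1.  -0.9  1.2] turn 0.0 j6 now 23.2 t 21.98 tilt [ 0.002  0.001 -1.   ] F [-0.8 -0.1 -0.2]
```

View pics/w9.png

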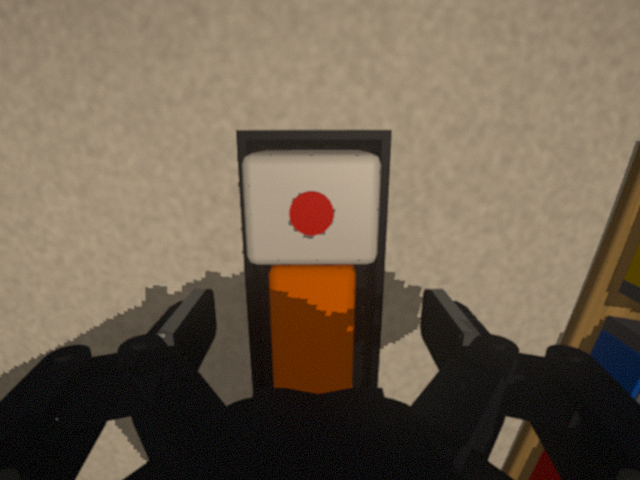

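Call:
{"api": "arm_command", "payload": {
  "deltas": [0.5,-1.7,1,0,-1,0.5,-1.7,1,0,-0.5,0.5,-1.7,1,0,0,0.5,-1.7,1,0,0.5,0.5,-1.7,1,0,1,0.5,-1.7,1,0,1,0.5,-1.7,1,0,1,0.5,-1.7,1,0,1,0.5,-1.7,1,0,1,0.5,-1.7,1,0,1,0.5,-1.7,1,0,1]
}}

```text
t: 23.4
position: [0.3748, 0.2841, 0.0982]
orientation: [2.07, 2.362, 0.001]
ft_force: [0.3, -0.4, 5.6]
opening: 0.381
```

```bash
python3 -c "
from meas import *
print(env.state()['wrist_torque'],env.state()['ft_force'],env.state()['joints'].round(3))
go(.3756,.285,.099,7.5)
im=env.capture('wrist');cv2.imwrite('pics/w10.png',im)
"
```

```text
[-0.0583522   0.10482492  0.01843237] [ 0.29634993 -0.37839956  5.62631637] [ 0.539 -0.011  2.032  0.     1.119  0.408]
pos [0.3748 0.2841 0.0982] jaw 7.5 | delta mm [ 0.8  0.9 -0.8] turn 0.0 j6 now 23.4 t 23.4 tilt [ 0.001  0.    -1.   ] F [ 0.3 -0.4  5.6]
```

View pics/w10.png

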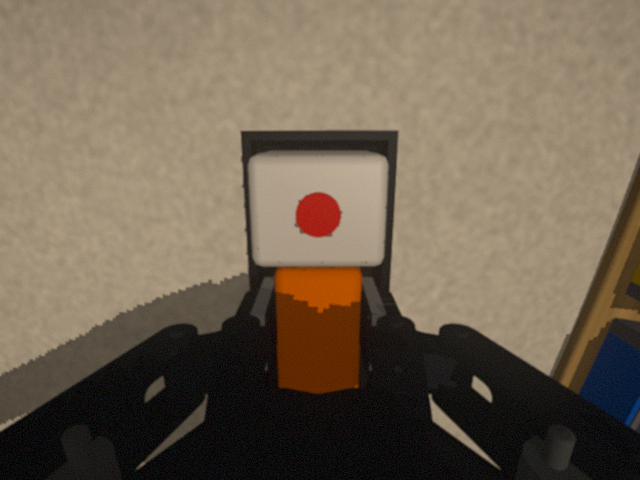

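```bash
python3 -c "
from meas import *
ci=env.camera_info('wrist');p=env.state()['position']
for px in [(318,152),(318,266),(318,214),(318,209)]:
  w=at(ci,px,.048); d=w-p; a=np.radians(97.5); print(px,w.round(4),'along',(d[0]*np.cos(a)+d[1]*np.sin(a)).round(4),'side',(-d[0]*np.sin(a)+d[1]*np.cos(a)).round(4))
a=np.radians(111);g=np.array([.3601,-.2658])-.039*np.array([np.cos(a),np.sin(a)]);print(g)
go(*g,.20,21)
"
```

```text
(318, 152) [0.3668 0.3467 0.048 ] along 0.0632 side -0.0002
(318, 266) [0.372  0.3069 0.048 ] along 0.023 side -0.0002
(318, 214) [0.3695 0.3259 0.048 ] along 0.0422 side -0.0002
(318, 209) [0.3693 0.3277 0.048 ] along 0.0439 side -0.0002
[ 0.37407635 -0.30220964]
pos [0.3748 0.2841 0.0982] jaw 7.5 | delta mm [-581.1  -77.5 -102. ] turn -13.5 j6 now 23.4 t 23.45 tilt [ 0.001  0.    -1.   ] F [ 0.1 -0.5  5.1]
```

Call:
{"api": "arm_command", "payload": {
  "deltas": [0,0,-15,0,1,0,0,-45,0,1,0,0,-90,0,1,0,0,-125,0,1,-20,0,-138,0,1,-60,0,-138,0,1,-110,0,-138,0,1,-160,0,-138,0,1,-210,0,-138,0,1,-260,-5,-138,0,1,-310,-14,-138,-3,1,-360,-26,-138,-6,1,-410,-38,-138,-9,1,-460,-50,-138,-12,1,-510,-62,-138,-13.5,1,-550,-71,-138,-13.5,1,-575,-76,-130,-13.5,1,-583,-77,-122,-13.5,1,-584,-77,-120,-13.5,1,-584,-77,-120,-13.5,1]
}}

```text
t: 25.95
position: [0.3748, -0.3041, 0.2177]
orientation: [-1.777, -2.59, -0.001]
ft_force: [0.6, -0.3, -0.7]
opening: 0.39
```

```bash
python3 -c "
from meas import *
go(.3753,-.3055,.17,21)
print(env.state()['opening'],env.state()['joints'].round(3))
im=env.capture('wrist');cv2.imwrite('pics/w11.png',im)
im=env.capture('side');cv2.imwrite('pics/s11.png',im)
im=env.capture('top');cv2.imwrite('pics/t11.png',im)
ci=env.camera_info('wrist')
print('tag pred',proj(ci,box(.3601,-.2658,np.radians(111),.1,.064,.004,.004))[:4].round(0).tolist())
"
```

```text
pos [ 0.3748 -0.3041  0.2177] jaw 21.1 | delta mm [-1.5 -0.1 47.7] turn 0.1 j6 now -66.2 t 25.95 tilt [-0.001  0.001 -1.   ] F [ 0.6 -0.3 -0.7]
0.38975654359026757 [-0.788 -0.132  1.91   0.     1.365 -1.156]
tag pred [[276.0, 107.0], [359.0, 107.0], [355.0, 232.0], [279.0, 232.0]]
```

View pics/w11.png

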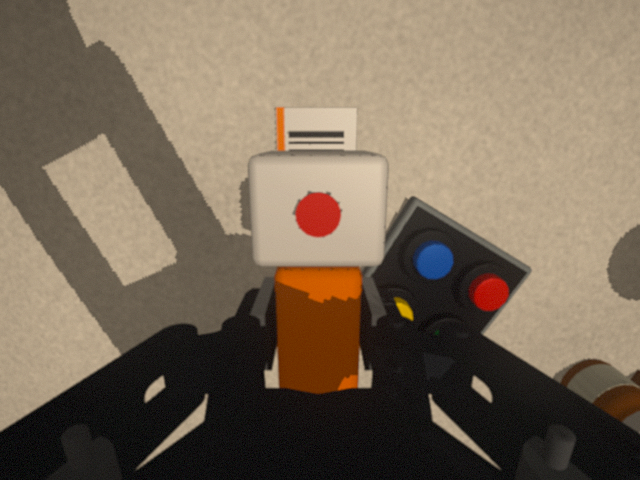

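View pics/s11.png

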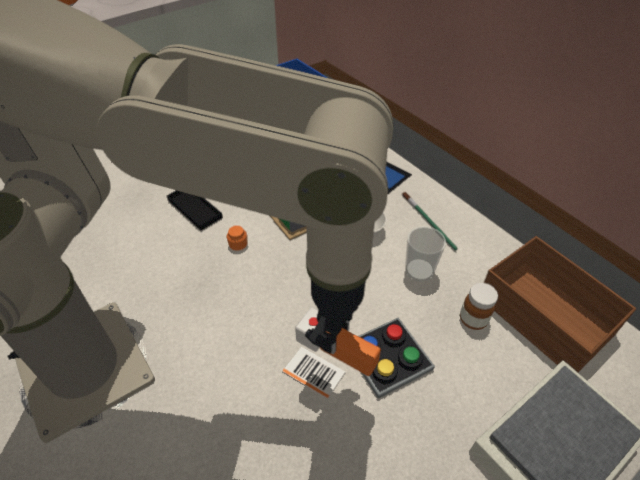

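View pics/t11.png

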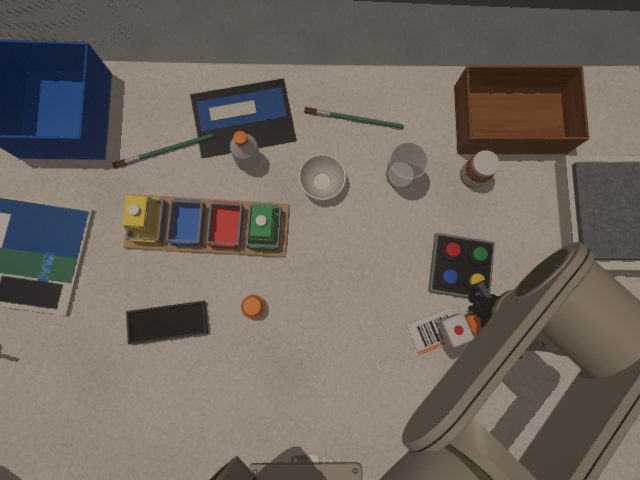

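The tag's far edge sits at columns 276–357, row 107, against a predicted 276–359, row 107. I lower to 7.5 cm and check before the hold.

Call:
{"api": "arm_command", "payload": {
  "deltas": [-1,0,15,0,1,-1.5,0,32,0,1,-1.5,0,41,0,1,-1.5,0,45,0,1,-1.5,0,45,0,1,-1.5,0,45,0,1]
}}

```text
t: 26.85
position: [0.3756, -0.3068, 0.1734]
orientation: [1.778, 2.589, -0.0]
ft_force: [-0.6, 0.3, -1.9]
opening: 0.386
```

```bash
python3 -c "
from meas import *
go(.3753,-.3055,.173,21)
p=env.state()['position']
im=env.capture('top');cv2.imwrite('pics/t12.png',cv2.resize(im[270:380,380:520],None,fx=4,fy=4,interpolation=cv2.INTER_CUBIC))
im=env.capture('side');cv2.imwrite('pics/s12.png',cv2.resize(im[280:410,260:420],None,fx=4,fy=4,interpolation=cv2.INTER_CUBIC))
"
```

```text
pos [ 0.3756 -0.3068  0.1734] jaw 21.0 | delta mm [1.3 0.2 0.4] turn 0.0 j6 now -66.3 t 26.85 tilt [ 0.001 -0.001 -1.   ] F [-0.6  0.3 -1.9]
```

View pics/t12.png

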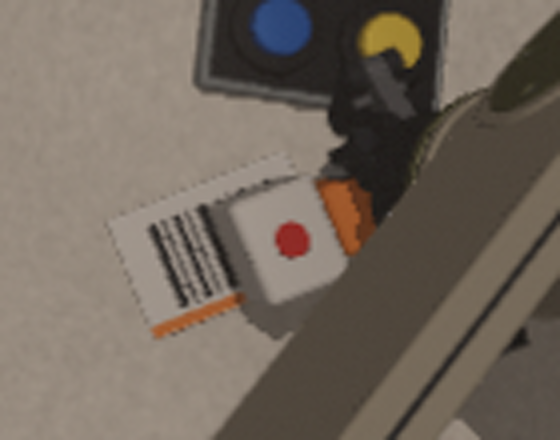

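View pics/s12.png

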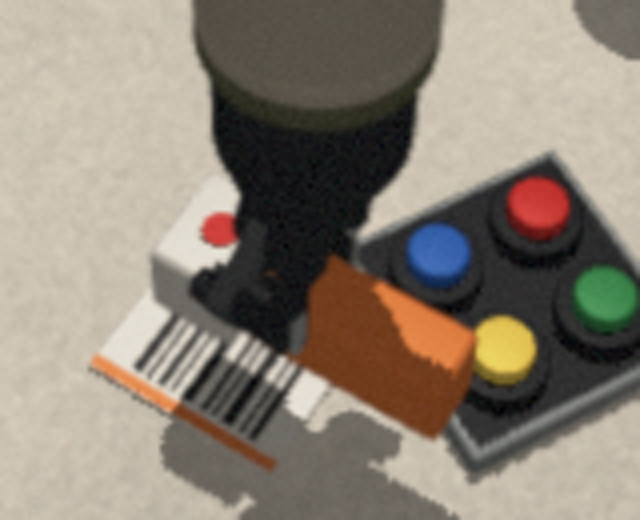

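```bash
python3 -c "
from meas import *
a=env.camera_info('top');b=env.camera_info('side')
P=lambda x,y:(380+x/4-.375,270+y/4-.375)
Q=lambda x,y:(260+x/4-.375,280+y/4-.375)
print('dot',at(a,P(293,240),.123),tri([(a,P(293,240)),(b,Q(219,229))]))
c=np.array([at(a,P(*q),.1232)[:2] for q in [(230,203),(318,178),(350,253),(272,305)]]);print(c.round(4).tolist(),c.mean(0))
print('tag side pts',at(b,Q(93,360),.004),at(b,Q(272,466),.004))
p=np.array([.3756,-.3068]);u=np.array([np.cos(np.radians(111)),np.sin(np.radians(111))])
print('window est',p+u*.0425,'tag',(.3601,-.2658))
"
```

```text
dot [ 0.36154683 -0.26937573  0.123     ] [ 0.36120384 -0.26800217  0.12727864]
[[0.378, -0.2415], [0.3893, -0.2823], [0.3559, -0.2949], [0.3328, -0.2583]] [ 0.36399587 -0.26921184]
tag side pts [ 0.31504156 -0.22797729  0.004     ] [ 0.35111623 -0.31970937  0.004     ]
window est [ 0.36036936 -0.26712283] tag (0.3601, -0.2658)
```

Call:
{"api": "arm_command", "payload": {
  "deltas": [2,0,0,0,1,2,0,0,0,1,2,0,0,0,1,2,0,0,0,1,2,0,0,0,1,2,0,0,0,1,2,0,0,0,1,2,0,0,0,1,2,0,0,0,1,2,0,0,0,1,2,0,0,0,1,2,0,0,0,1,2,0,0,0,1,2,0,0,0,1,2,0,0,0,1,2,0,0,0,1,2,0,0,0,1,2,0,0,0,1,2,0,0,0,1,2,0,0,0,1]
}}

```text
t: 29.45
position: [0.3746, -0.3047, 0.1729]
orientation: [-1.779, -2.59, 0.0]
ft_force: [0.0, -0.4, -0.5]
opening: 0.383
```

Call:
{"api": "arm_command", "payload": {
  "deltas": [0,0,0,0,1,0,0,0,0,1,0,0,0,0,1,0,0,0,0,1,0,0,0,0,1,0,0,0,0,1,0,0,0,0,1,0,0,0,0,1,0,0,0,0,1,0,0,0,0,1]
}}

```text
t: 30.7
position: [0.3746, -0.3047, 0.1729]
orientation: [-1.779, -2.59, -0.0]
ft_force: [-0.6, 1.0, -1.7]
opening: 0.385
```

```bash
python3 -c "
from meas import *
go(.375,.2841,.2382,7.5)"
```

```text
pos [ 0.3746 -0.3047  0.1729] jaw 21.0 | delta mm [549.4 211.7 -65.3] turn 13.5 j6 now -66.2 t 30.7 tilt [-0.  0. -1.] F [-0.6  1.  -1.7]
```

Call:
{"api": "arm_command", "payload": {
  "deltas": [0,0,-25,0,1,10,8,-55,0,1,40,28,-65,0,1,85,54,-65,0,1,130,80,-65,0,1,175,103,-65,2,1,220,122,-65,4,1,265,138,-65,6,1,310,151,-65,8,1,355,163,-65,10,1,400,175,-65,12,1,445,187,-65,13.5,1,490,198,-65,13.5,1,525,206,-65,13.5,1,544,210.5,-65,13.5,1,549,211.7,-65,13.5,1,549,211.7,-65,13.5,1,549,211.7,-65,13.5,1,549,211.7,-65,13.5,1]
}}

```text
t: 33.08
position: [0.3753, 0.2831, 0.2379]
orientation: [2.072, 2.362, 0.0]
ft_force: [-0.4, -0.0, -2.5]
opening: 0.382
```

```bash
python3 -c "
from meas import *
go(.375,.2841,.0982,7.5)
im=env.capture('wrist');cv2.imwrite('pics/w13.png',im)
im=env.capture('side');cv2.imwrite('pics/s13.png',cv2.resize(im[120:270,110:270],None,fx=4,fy=4,interpolation=cv2.INTER_CUBIC))
"
```

```text
pos [0.3753 0.2831 0.2379] jaw 7.5 | delta mm [  1.1  -0.2 139.7] turn -0.0 j6 now 23.3 t 33.08 tilt [ 0. -0. -1.] F [-0.4 -0.  -2.5]
```

View pics/w13.png

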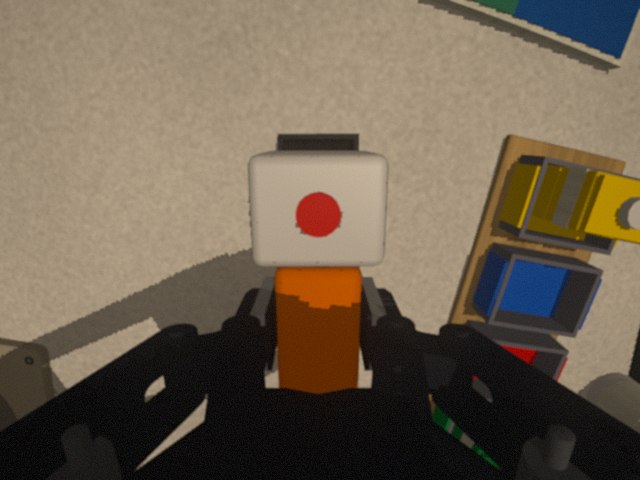

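Call:
{"api": "arm_command", "payload": {
  "deltas": [0.5,0,35,0,1,1,0,75,0,1,1,0,105,0,1,1,0,122,0,1,1,0,130,0,1,1,0,134,0,1,1,0,136,0,1,1,0,137,0,1,1,0,137,0,1]
}}

```text
t: 34.3
position: [0.3752, 0.2849, 0.1014]
orientation: [2.07, 2.363, 0.001]
ft_force: [0.3, 0.5, -2.2]
opening: 0.385
```

Call:
{"api": "arm_command", "payload": {
  "deltas": [-0.5,0,1,0,1,-0.5,0,2,0,1,-0.5,0,3,0,1,-0.5,0,3.5,0,1,-0.5,0,3.5,0,1]
}}

```text
t: 34.92
position: [0.3751, 0.2843, 0.0982]
orientation: [-2.071, -2.363, 0.0]
ft_force: [-4.0, -3.6, 9.3]
opening: 0.384
```

Contact at the same height as the pick. I release and rise.

Call:
{"api": "arm_command", "payload": {
  "deltas": [0,0,-0.5,0,0.6,0,0,-0.5,0,0.2,0,0,-0.5,0,-0.2,0,0,-0.5,0,-0.6,0,0,-0.5,0,-1,0,0,-0.5,0,-1,0,0,-0.5,0,-1,0,0,-20,0,-1,0,0,-60,0,-1,0,0,-105,0,-1,0,0,-145,0,-1,0,0,-150,0,-1,0,0,-150,0,-1]
}}

```text
t: 36.55
position: [0.375, 0.2842, 0.2472]
orientation: [2.07, 2.363, 0.0]
ft_force: [-1.2, 0.9, 0.7]
opening: 0.997
```

```bash
python3 -c "
from meas import *
go(.4605,-.3505,.25,81)
print(env.state()['joints'].round(3))
im=env.capture('wrist');cv2.imwrite('pics/w14.png',im)
im=env.capture('side');cv2.imwrite('pics/s14.png',im)
"
```

```text
pos [0.375  0.2842 0.2472] jaw 7.5 | delta mm [-640.5    1.4   -2.9] turn -73.5 j6 now 23.4 t 36.55 tilt [ 0.  0. -1.] F [-1.2  0.9  0.7]
[ 0.54  -0.194  1.909 -0.     1.426  0.408]
```

View pics/w14.png

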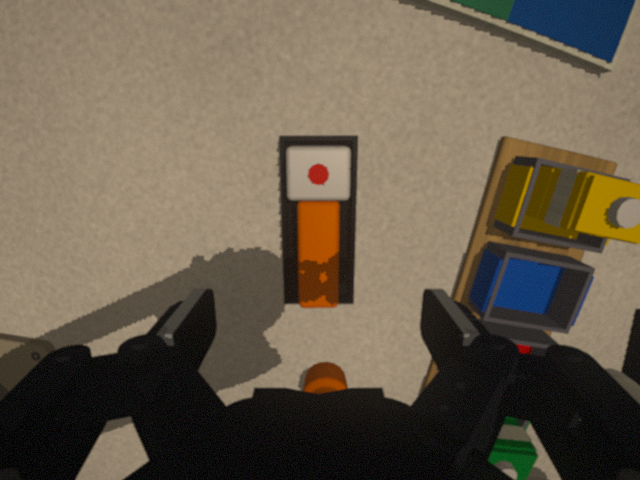

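View pics/s14.png

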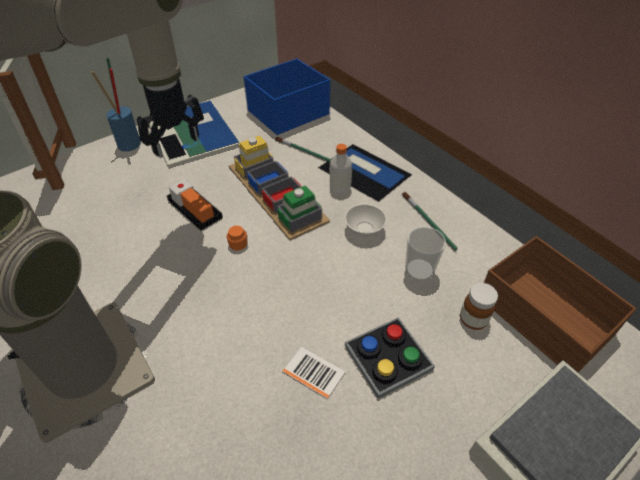

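Scanner is back in its cradle (wrist view, 285–352 × 146–306). Now the keypad: hover over it with the fingers open to check the keys.

```bash
python3 -c "
from meas import *
go(.4905,-.327,.25,-9)"
```

```text
pos [0.3743 0.2838 0.2457] jaw 7.5 | delta mm [-620.8   35.    -3.8] turn 16.5 j6 now 23.4 t 36.65 tilt [-0.002 -0.001 -1.   ] F [-0.5  0.2  0. ]
```

Call:
{"api": "arm_command", "payload": {
  "deltas": [-15,3,0,0,-1,-50,8,-2,0,-1,-95,14,-2,0,-1,-145,20,-2,0,-1,-195,24,-2,0,-1,-245,28,-2,0,-1,-295,30,-2,3,-1,-345,32,-2,6,-1,-395,34,-2,9,-1,-445,35,-2,12,-1,-495,35,-2,15,-1,-545,35,-2,16.5,-1,-590,35,-3,16.5,-1,-614,35,-4,16.5,-1,-621,35,-4,16.5,-1,-621,35,-4,16.5,-1,-621,35,-4,16.5,-1]
}}

```text
t: 38.78
position: [0.491, -0.3258, 0.2511]
orientation: [-2.387, -2.042, -0.0]
ft_force: [0.2, 0.2, -0.2]
opening: 1.0
```

```bash
python3 - <<'E'
from meas import *
go(.4905,-.327,.25,-9)
im=env.capture('wrist');cv2.imwrite('pics/w15.png',im)
ci=env.camera_info('wrist');H,S,V=cv2.split(cv2.cvtColor(im,cv2.COLOR_BGR2HSV))
rng={"red":((H<8)|(H>170))&(S>120)&(V>60),"green":(H>45)&(H<90)&(S>100)&(V>40),"blue":(H>100)&(H<130)&(S>120)&(V>50),"yellow":(H>18)&(H<36)&(S>130)&(V>60)}
est=dict(red=(.5233,-.3018),green=(.5144,-.3574),blue=(.4678,-.2935),yellow=(.4595,-.3484))
for k,e in est.items():
    pr=proj(ci,[[*e,.035]])[0]
    try:
        p,m=blob(rng[k],pr,30);print(k,'pred',pr.round(0),'seen',p.round(0),m.sum(),at(ci,p,.035).round(4))
    except Exception as x: print(k,pr,'none')
    d=env.find_in('wrist',f'key_{k}_top')[:2];print([(np.round(q['point']),round(q['confidence'],2)) for q in d])
E
```

```text
pos [ 0.491  -0.3258  0.2511] jaw -8.9 | delta mm [-1.2 -0.4  1.1] turn 0.1 j6 now -29.6 t 38.77 tilt [-0.     0.001 -1.   ] F [ 0.2  0.2 -0.2]
red pred [352. 188.] seen [351. 188.] 1100 [ 0.5228 -0.3013  0.035 ]
[(array([348., 188.]), 0.6)]
green pred [350. 254.] seen [349. 252.] 973 [ 0.5142 -0.3555  0.035 ]
[(array([348., 248.]), 0.9)]
blue pred [283. 189.] seen [283. 188.] 1048 [ 0.4681 -0.2928  0.035 ]
[(array([283., 185.]), 0.8), (array([282., 251.]), 0.46)]
yellow pred [285. 253.] seen [285. 251.] 1012 [ 0.4596 -0.3468  0.035 ]
[(array([282., 251.]), 0.95)]
```

View pics/w15.png

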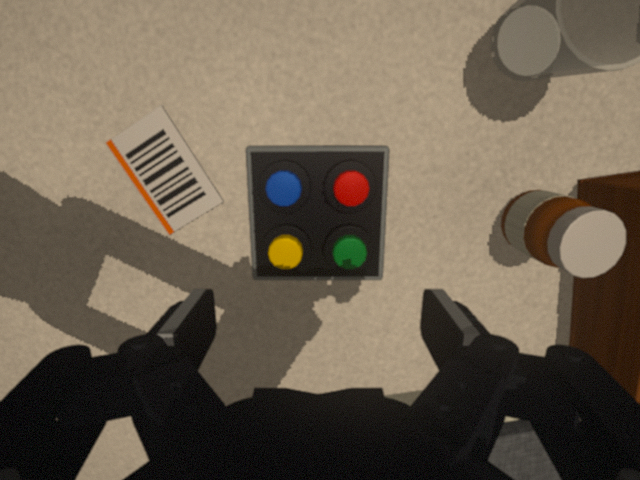

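Wrist picture: blue (283,188), red (351,188), yellow (285,251) and green (349,252) all match the predictions within 2 px. I shut the gripper and go above yellow.

```bash
python3 -c "
from meas import *
go(.4596,-.348,.135,-9)"
```

```text
pos [ 0.4914 -0.3262  0.2516] jaw -8.9 | delta mm [-26.5 -28.  116.6] turn 0.1 j6 now -29.7 t 39.02 tilt [ 0. -0. -1.] F [-1.   0.8 -0.7]
```

Call:
{"api": "arm_command", "payload": {
  "deltas": [-15,-15,0,0,0,-26.5,-28,0,0,1,-26.5,-28,0,0,1,-26.5,-28,0,0,1,-26.5,-28,0,0,1,-26.5,-28,0,0,1,-26.5,-28,30,0,1,-26.5,-28,70,0,1,-26.5,-28,100,0,1,-26.5,-28,116,0,1,-26.5,-28,116,0,1]
}}

```text
t: 40.4
position: [0.459, -0.348, 0.1343]
orientation: [-2.386, -2.04, 0.0]
ft_force: [-0.4, 0.7, 0.8]
opening: -0.001
```

```bash
python3 -c "
from meas import *
go(.4596,-.348,.135,-9); print(env.state()['opening'])
im=env.capture('wrist');cv2.imwrite('pics/w16.png',im)
im=env.capture('side');cv2.imwrite('pics/s16.png',cv2.resize(im[270:420,320:480],None,fx=4,fy=4,interpolation=cv2.INTER_CUBIC))
"
```

```text
pos [ 0.459  -0.348   0.1343] jaw -8.9 | delta mm [ 0.1  0.6 -0.7] turn 0.1 j6 now -33.3 t 40.4 tilt [-0.002  0.002 -1.   ] F [-0.4  0.7  0.8]
-0.0005785096484886153
```

View pics/w16.png

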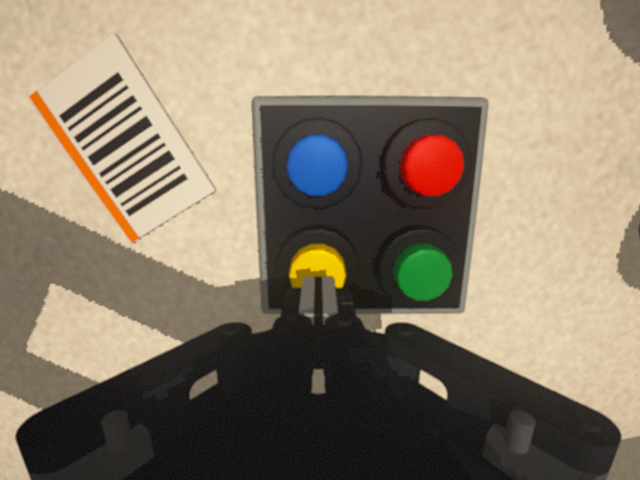

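View pics/s16.png

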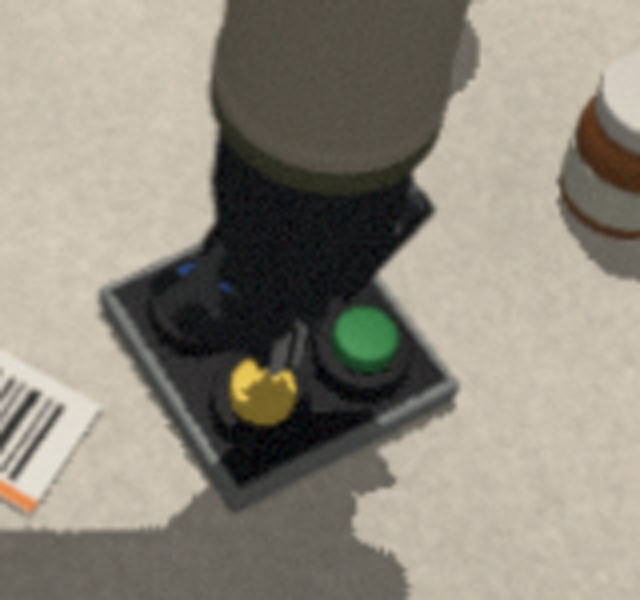

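Call:
{"api": "arm_command", "payload": {
  "deltas": [0,0.5,10,0,1,0,0.5,18,0,1,0,0.5,21,0,1,0,0.5,22,0,1,0,0.5,23,0,1,0,0.5,23,0,1]
}}

```text
t: 41.25
position: [0.46, -0.3488, 0.1125]
orientation: [2.388, 2.041, 0.0]
ft_force: [-0.5, 0.3, -0.3]
opening: 0.002
```

Call:
{"api": "arm_command", "payload": {
  "deltas": [0,0,1,0,1,0,0,2,0,1,0,0,3,0,1,0,0,4,0,1,0,0,4,0,1]
}}

```text
t: 41.88
position: [0.46, -0.3488, 0.1085]
orientation: [2.388, 2.041, 0.0]
ft_force: [-0.5, 0.8, 2.2]
opening: 0.001
```

Call:
{"api": "arm_command", "payload": {
  "deltas": [0,0,1,0,1,0,0,2,0,1,0,0,3,0,1,0,0,3,0,1]
}}

```text
t: 42.38
position: [0.46, -0.3488, 0.1055]
orientation: [2.388, 2.041, 0.0]
ft_force: [-0.6, 1.7, 3.2]
opening: -0.001
```

Call:
{"api": "arm_command", "payload": {
  "deltas": [0,0,1,0,1,0,0,2,0,1,0,0,3,0,1,0,0,3,0,1]
}}

```text
t: 42.88
position: [0.4602, -0.3489, 0.1043]
orientation: [2.388, 2.041, -0.0]
ft_force: [-6.4, 4.6, 20.4]
opening: 0.002
```

Bottomed out: 20 N at TCP z 0.1043. I release straight up.

Call:
{"api": "arm_command", "payload": {
  "deltas": [0,0,-4,0,1,0,0,-15,0,1,0,0,-28,0,1,0,0,-30,0,1,0,0,-30,0,1]
}}

```text
t: 43.5
position: [0.46, -0.3487, 0.1326]
orientation: [2.388, 2.041, 0.0]
ft_force: [-1.1, 0.0, 0.8]
opening: 0.002
```

```bash
python3 -c "
from meas import *
go(.468,-.2935,.134,-9)"
```

```text
pos [ 0.46   -0.3487  0.1326] jaw -9.0 | delta mm [55.8 -0.7 -1.4] turn 0.0 j6 now -33.3 t 43.5 tilt [ 0. -0. -1.] F [-1.1  0.   0.8]
```

Call:
{"api": "arm_command", "payload": {
  "deltas": [20,0,0,0,1,45,-0.5,0,0,1,56,-0.5,0,0,1,56,-0.5,0,0,1,56,-0.5,10,0,1,56,-0.5,18,0,1,56,-0.5,20,0,1,56,-0.5,20,0,1]
}}

```text
t: 44.5
position: [0.4679, -0.2935, 0.1119]
orientation: [-2.388, -2.04, 0.0]
ft_force: [0.0, -1.2, -0.8]
opening: -0.001
```

```bash
python3 -c "
from meas import *
go(.468,-.2935,.105,-9)
im=env.capture('wrist');cv2.imwrite('pics/w17.png',im)"
```

```text
pos [ 0.4679 -0.2935  0.1119] jaw -9.0 | delta mm [-0.   0.1  6.9] turn 0.0 j6 now -28.4 t 44.5 tilt [-0.001  0.    -1.   ] F [ 0.  -1.2 -0.8]
```

View pics/w17.png

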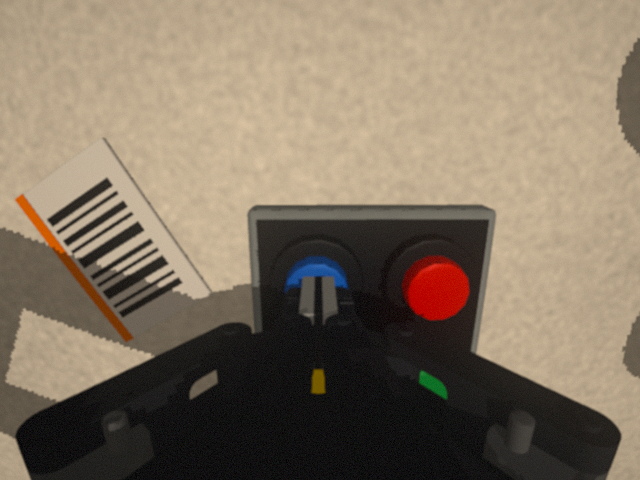

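Centred on blue and clear of red. I press.

Call:
{"api": "arm_command", "payload": {
  "deltas": [0,0,2,0,1,0,0,4,0,1,0,0,6,0,1,0,0,7,0,1,0,0,7,0,1]
}}

```text
t: 45.18
position: [0.4684, -0.2936, 0.1058]
orientation: [2.387, 2.041, 0.0]
ft_force: [-0.3, -2.2, 3.4]
opening: -0.002
```

Call:
{"api": "arm_command", "payload": {
  "deltas": [0,0,1,0,1,0,0,2,0,1,0,0,2.5,0,1,0,0,2.5,0,1]
}}

```text
t: 45.68
position: [0.4685, -0.2936, 0.1044]
orientation: [2.387, 2.041, 0.0]
ft_force: [-4.0, 0.6, 16.0]
opening: -0.001
```

Call:
{"api": "arm_command", "payload": {
  "deltas": [0,0,-4,0,1,0,0,-15,0,1,0,0,-28,0,1,0,0,-30,0,1,0,0,-30,0,1]
}}

```text
t: 46.3
position: [0.4682, -0.2933, 0.133]
orientation: [2.388, 2.041, 0.0]
ft_force: [-0.7, -0.1, -0.2]
opening: 0.0
```

```bash
python3 -c "
from meas import *
go(.5144,-.357,.134,-9)"
```

```text
pos [ 0.4682 -0.2933  0.133 ] jaw -9.0 | delta mm [-55.8  55.6  -1. ] turn 0.0 j6 now -28.4 t 46.3 tilt [ 0. -0. -1.] F [-0.7 -0.1 -0.2]
```

Call:
{"api": "arm_command", "payload": {
  "deltas": [-15,15,-5,0,1,-40,40,-5,0,1,-55.5,55.5,-5,0,1,-55.5,55.5,0,0,1,-55.5,55.5,10,0,1,-55.5,55.5,18,0,1,-55.5,55.5,20,0,1,-55.5,55.5,20,0,1]
}}

```text
t: 47.3
position: [0.5141, -0.3564, 0.1127]
orientation: [-2.388, -2.041, 0.0]
ft_force: [-0.3, -0.0, 0.1]
opening: -0.0
```

```bash
python3 -c "
from meas import *
go(.5144,-.357,.105,-9)
im=env.capture('wrist');cv2.imwrite('pics/w18.png',im)"
```

```text
pos [ 0.5141 -0.3564  0.1127] jaw -9.0 | delta mm [-0.5  0.3  7.7] turn 0.0 j6 now -30.5 t 47.3 tilt [-0.  0. -1.] F [-0.3 -0.   0.1]
```

View pics/w18.png

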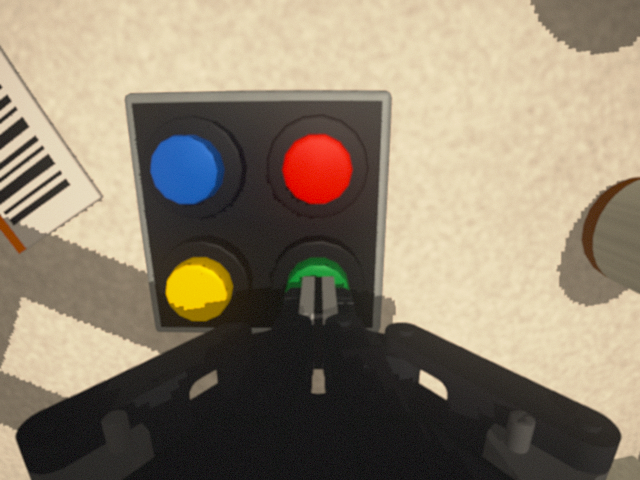

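Centred on green, with yellow and blue both sprung back up. I press.

Call:
{"api": "arm_command", "payload": {
  "deltas": [0,0,2,0,1,0,0,4,0,1,0,0,6,0,1,0,0,7.5,0,1,0,0,7.5,0,1]
}}

```text
t: 47.98
position: [0.5146, -0.3569, 0.1057]
orientation: [2.388, 2.041, 0.0]
ft_force: [1.0, -1.1, 3.0]
opening: 0.003
```

Call:
{"api": "arm_command", "payload": {
  "deltas": [0,0,1,0,1,0,0,2,0,1,0,0,2.5,0,1,0,0,2.5,0,1]
}}

```text
t: 48.48
position: [0.5147, -0.357, 0.1045]
orientation: [2.387, 2.041, 0.0]
ft_force: [-2.7, 3.2, 13.2]
opening: 0.0
```

Call:
{"api": "arm_command", "payload": {
  "deltas": [0,0,-4,0,1,0,0,-20,0,1,0,0,-60,0,1,0,0,-110,0,1,0,0,-160,0,1,0,0,-180,0,1,0,0,-180,0,1,0,0,-180,0,1]
}}

```text
t: 49.48
position: [0.5136, -0.3562, 0.2804]
orientation: [-2.385, -2.039, 0.001]
ft_force: [0.7, 0.3, -0.9]
opening: -0.002
```

```bash
python3 - <<'E'
from meas import *
s=env.state();print(s['t'],s['ft_force'].round(1),s['position'].round(3))
t=env.capture('top');cv2.imwrite('pics/t20.png',t)
for l,z in [("scanner",.04),("orange_pot",.04),("water_tub",.05),("mix_bowl",.02),("glue_bottle",.06),("varnish_jar",.05),("tin_yellow",.08),("tin_green",.08),("tin_red",.07),("tin_blue",.07)]:
    print(l,[(np.round(e["point"]).tolist(),round(e["confidence"],2)) for e in env.find_in("top",l)[:2]])
sd=env.capture('side');cv2.imwrite('pics/s20.png',sd)
E
```

```text
49.475 [ 0.7  0.3 -0.9] [ 0.514 -0.356  0.28 ]
scanner [([159.0, 322.0], 0.71), ([480.0, 253.0], 0.68)]
orange_pot [([256.0, 308.0], 0.98), ([480.0, 167.0], 0.64)]
water_tub [([408.0, 164.0], 0.59), ([436.0, 333.0], 0.36)]
mix_bowl [([452.0, 250.0], 0.69), ([320.0, 177.0], 0.56)]
glue_bottle [([245.0, 150.0], 0.63), ([450.0, 251.0], 0.33)]
varnish_jar [([481.0, 169.0], 0.67)]
tin_yellow [([476.0, 279.0], 0.56)]
tin_green [([265.0, 226.0], 0.6)]
tin_red [([478.0, 283.0], 0.48), ([435.0, 331.0], 0.26)]
tin_blue [([274.0, 235.0], 0.44)]
```

View pics/t20.png

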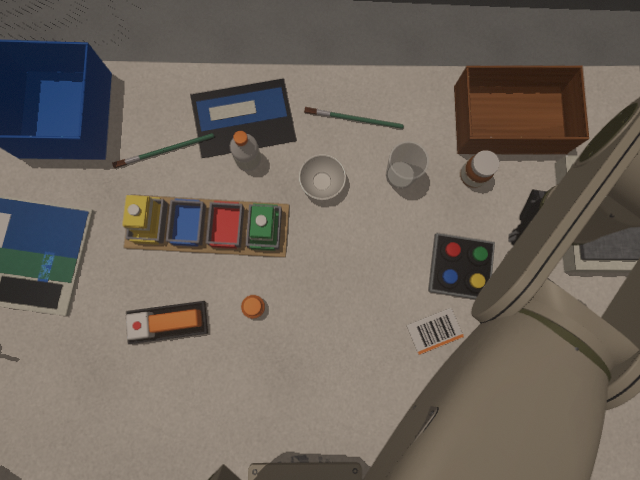

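View pics/s20.png

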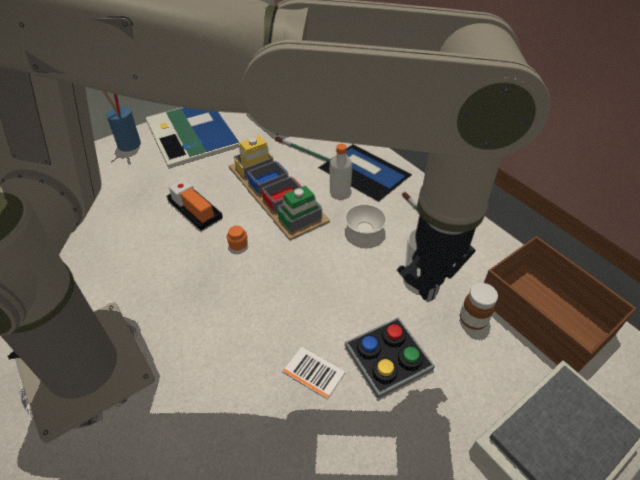

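```bash
python3 - <<'E'
from meas import *
a=env.camera_info('top');b=env.camera_info('side');t=cv2.imread('pics/t20.png');s=cv2.imread('pics/s20.png')
def cap(im,p):
    c=im[p[1]-8:p[1]+9,p[0]-8:p[0]+9];H,S,V=cv2.split(cv2.cvtColor(c,cv2.COLOR_BGR2HSV));q,m=blob((S<75)&(V>110),np.array([8,8]),7);return q+p-8
for n,p,q,sl in(("yellow",(134,210),(253,142),(.582,.326)),("green",(261,221),(299,192),(.570,.087))):
    print(n,tri([(a,cap(t,p)),(b,cap(s,q))]).round(4),"slot",sl,"cap centre expected z ~.091")
E
```

```text
yellow [0.5871 0.3267 0.1056] slot (0.582, 0.326) cap centre expected z ~.091
green [0.5706 0.0874 0.0931] slot (0.57, 0.087) cap centre expected z ~.091
```

```bash
python3 - <<'E'
import cv2,numpy as np
t=cv2.imread('pics/t20.png');s=cv2.imread('pics/s20.png')
A=cv2.resize(t[185:265,110:300],(798,336));B=cv2.resize(s[125:240,225:335],(500,520))[:,:]
o=np.zeros((600,798,3),np.uint8);o[:252]=cv2.resize(t[185:245,110:300],(798,252));o[255:600,:330]=cv2.resize(s[125:240,225:335],(330,345));o[255:600,340:760]=cv2.resize(s[130:190,228:301],(420,345));cv2.imwrite('pics/fin.png',o)
E
```

```text
(no output)
```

View pics/fin.png

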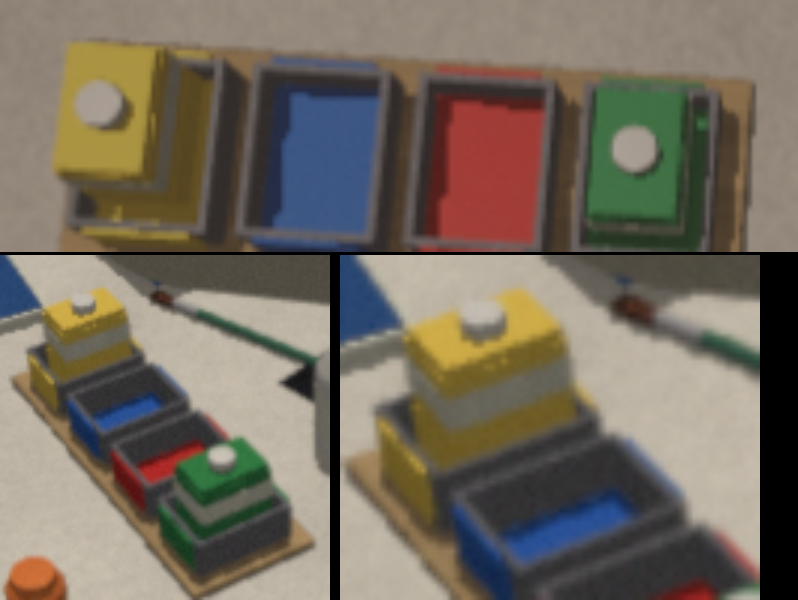

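```bash
python3 - <<'E'
from meas import *
a=env.camera_info('top');b=env.camera_info('side')
for n,c in(("Y",(.584,.327)),("G",(.571,.088))):
    print(n,'top',proj(a,[[*c,.091]]).round(1),'side',proj(b,[[*c,.091]]).round(1))
    print(' top-face',proj(a,box(*c,np.radians(-3),.064,.044,.082,.082))[:4].round(0).tolist())
s=[cv2.imread(f'pics/{n}.png')[125:195,220:310] for n in('s4','s7','s14','s20')]
cv2.imwrite('pics/cmp.png',cv2.resize(np.vstack([np.hstack(s[:2]),np.hstack(s[2:])]),None,fx=4,fy=4))
E
```

```text
Y top [[135.2 212.8]] side [[251.4 142.2]]
 top-face [[127.0, 197.0], [150.0, 199.0], [146.0, 231.0], [123.0, 229.0]]
G top [[259.9 220. ]] side [[298.5 191.8]]
 top-face [[250.0, 205.0], [273.0, 206.0], [270.0, 238.0], [248.0, 236.0]]
```

View pics/cmp.png

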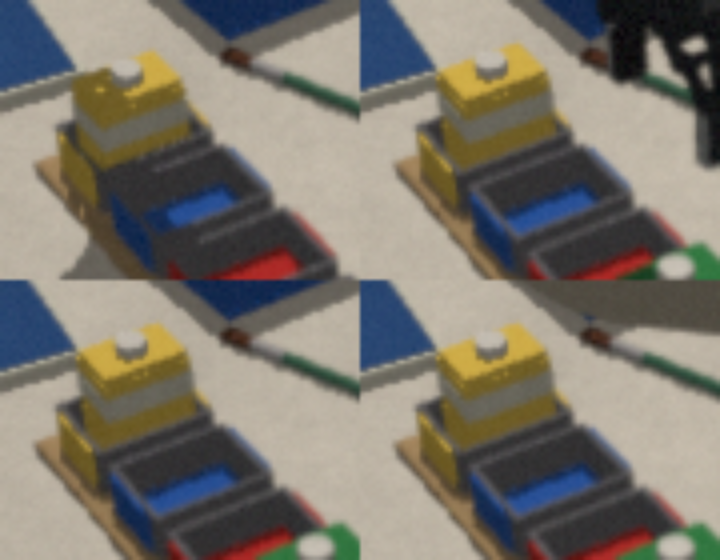

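The yellow tin's cap moved slightly between t=11 and t=20 (side view (251.5,143) → (252.5,141)), so it may have been the one knocked. I'll return to the earlier hover pose over it and compare the view directly.

```bash
python3 - <<'E'
from meas import *
go(.5852,.3278,.28,87); print(env.state()['joints'].round(2))
E
```

```text
pos [ 0.5143 -0.3568  0.2829] jaw -9.0 | delta mm [687.3 -36.6   2.9] turn -96.0 j6 now -30.5 t 50.08 tilt [ 0. -0. -1.] F [-0.2 -0.4 -1. ]
[-0.69  0.21  1.44 -0.    1.49 -0.53]
```

Call:
{"api": "arm_command", "payload": {
  "deltas": [15,0,0,-4,1,50,-2,0,-10,0,95,-5,0,-18,-1,145,-8,0,-26,-1,195,-11,0,-34,-1,245,-14,0,-42,-1,295,-17,0,-50,-1,345,-20,0,-58,-1,395,-23,0,-66,-1,445,-26,0,-74,-1,495,-29,0,-82,-1,545,-32,0,-90,-1,595,-34,0,-96,-1,645,-36,3,-96,-1,675,-36.5,3,-96,-1,687,-36.5,10,-96,-1,687,-36.5,20,-96,-1,687,-36.5,25,-96,-1,687,-36.5,25,-96,-1,687,-36.5,25,-96,-1]
}}

```text
t: 52.58
position: [0.5856, 0.3268, 0.2583]
orientation: [0.083, 3.14, 0.0]
ft_force: [-0.6, 0.2, 0.8]
opening: 1.001
```

```bash
python3 - <<'E'
from meas import *
go(.5852,.3278,.2561,87)
im=env.capture('wrist');o=np.hstack([cv2.imread('pics/w4.png')[130:300,220:400],im[130:300,220:400]])
cv2.imwrite('pics/w21.png',cv2.resize(o,None,fx=2.2,fy=2.2,interpolation=cv2.INTER_CUBIC))
im=env.capture('side');
E
```

```text
pos [0.5856 0.3268 0.2583] jaw 87.0 | delta mm [0.4 1.  2.2] turn -0.0 j6 now -62.2 t 52.58 tilt [ 0.  0. -1.] F [-0.6  0.2  0.8]
```

View pics/w21.png

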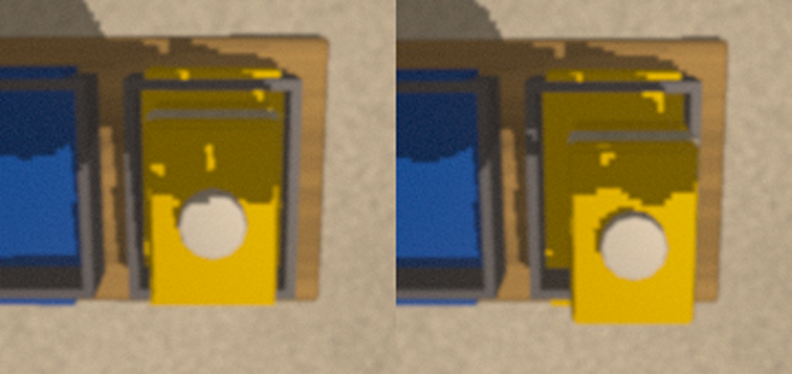

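```bash
python3 - <<'E'
from meas import *
env_w=env.camera_info('wrist');w=env.capture('wrist');t=env.capture('top');s=env.capture('side')
cv2.imwrite('pics/w22.png',w);cv2.imwrite('pics/s22.png',s)
a=env.camera_info('top');b=env.camera_info('side')
def cap(im,p,r,th=(75,110)):
    c=im[p[1]-r:p[1]+r+1,p[0]-r:p[0]+r+1];H,S,V=cv2.split(cv2.cvtColor(c,cv2.COLOR_BGR2HSV));q,m=blob((S<th[0])&(V>th[1]),np.array([r,r]),r);return q+p-r,m.sum(),np.ptp(np.argwhere(m),axis=0)+1
W=cap(w,(328,242),25);print('now',W);print('w4',cap(cv2.imread('pics/w4.png'),(316,232),25))
S=cap(s,(253,141),8);print('side',S,'s4',cap(cv2.imread('pics/s4.png'),(251,143),8))
print(tri([(env_w,W[0]),(b,S[0])]).round(4), [at(env_w,W[0],z).round(4).tolist() for z in(.091,.1)],[at(b,S[0],z).round(4).tolist() for z in(.091,.1)])
cv2.imwrite('pics/s22z.png',cv2.resize(s[125:185,225:300],(750,600),interpolation=cv2.INTER_CUBIC))
# predicted side top-face etc.
for c in((.584,.327),(.590,.333)): print(proj(b,[[*c,.091]]).round(1),proj(env_w,[[*c,.091]]).round(1),proj(env_w,box(*c,np.radians(-3),.064,.044,.082,.082))[:4].round(0).tolist())
E
```

```text
now (array([326.99386503, 241.15797546]), np.int64(652), array([29, 29]))
w4 (array([316.20884146, 231.93445122]), np.int64(656), array([29, 30]))
side (array([251.81355932, 136.65254237]), np.int64(118), array([10, 17])) s4 (array([249.63247863, 138.68376068]), np.int64(117), array([11, 17]))
[0.5873 0.3324 0.1029] [[0.5884, 0.3332, 0.091], [0.5857, 0.3331, 0.1]] [[0.598, 0.3486, 0.091], [0.592, 0.3366, 0.1]]
[[251.4 142.2]] [[317.9 235.6]] [[347.0, 273.0], [289.0, 273.0], [287.0, 189.0], [349.0, 188.0]]
[[252.2 140.4]] [[326.9 243.3]] [[355.0, 280.0], [297.0, 280.0], [296.0, 196.0], [358.0, 196.0]]
```

View pics/s22z.png

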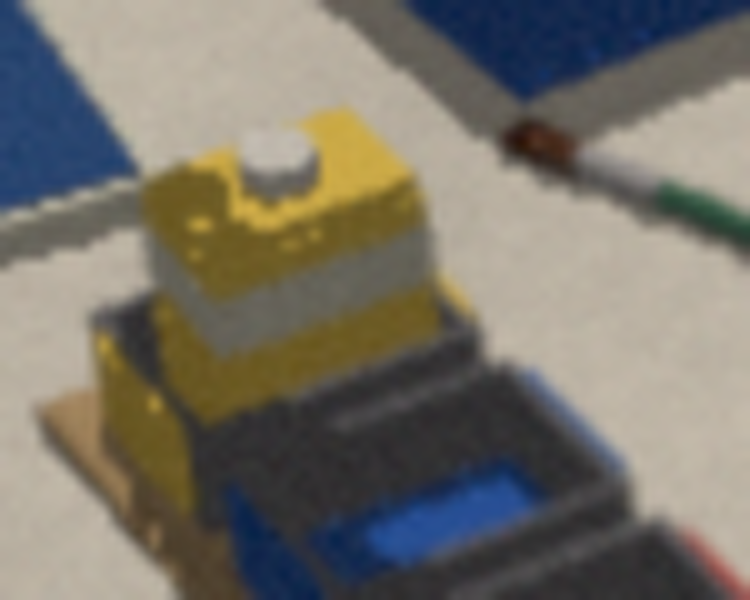

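View pics/w22.png

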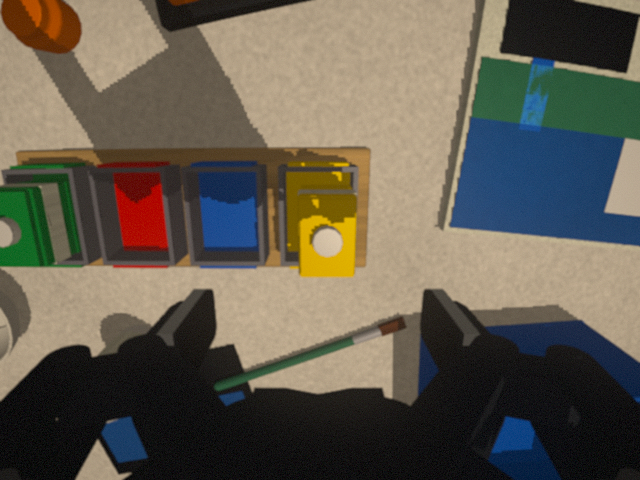

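The knock pushed the yellow tin about 6 mm into the corner of its slot. Seated upright on the floor at (0.590, 0.333), its cap should appear at wrist (327,243) and side (252,140). It appears at (327,241) and about (253,140), at the same size as before, so it is still standing in its slot. The gripper is clear, so I hand in.

```bash
python3 -c "
from cell import env
print(env.hand_in(), env.state()['t'])"
```

```text
the job is handed in; nothing more can be done
the job is handed in; nothing more can be done
```

The whole job was done in the order asked and handed in at about 53 s of the 210 s; the hand-in gives no verdict.

- **Tins:** Only the yellow and green tins were on the table, and both stand upright on the floor of their own slots.
- **Scanner:** It was held level about 7.5 cm above the tag for over 3 s, along its long side. My estimates put the window within 2–4 mm of the barcode's middle. It was then laid back in its cradle.
- **Keys:** Yellow, blue and green were each pressed to the stop (20, 16 and 13 N) and released in that order. Red was never touched.

**Last checks:**
- **Yellow tin:** At some point after I placed it, between about 11 and 20 s, it was knocked about 6 mm into the corner of its slot. I looked again from above and from the side. An upright tin on the slot floor matched both views to within 2 px, so I left it there.
- **Disagreements:** Two automatic readings disagreed, putting the yellow cap 12–14 mm too high. The cap outline in the side picture was spoiled by the background, and I judged by eye instead. The networks also reported red and blue tins and placed the yellow tin on the keypad; the pictures show all of these to be false.
- **Other things:** By eye, the tub, bowl, bottle, pot and jar stand where they did at the start.

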